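Rake the dropped stationery out of the gap and lock up the tray

ROBOT

A 6-joint arm with a two-finger parallel gripper is mounted at the origin on the work surface. World frame = base frame: x ahead of the robot, y to its left, z up, the work surface at z = 0. Lengths are in m, angles in degrees, forces in N, time in s.
With the tool pointing down it reaches from about 0.425 to 1.125 m from the base axis. Payload 14.9 kg.
Tool frame: the origin (TCP) lies at the very end of the fingers, on their centre line; the grasp point (between the pads) lies tcp_to_grasp behind it (tcp_to_grasp is the distance from the TCP to the grasp point, in m); z points along the fingers, y is the line along which they close (so a half turn about z gives the same grasp; the last joint's range is limited). The gripper opens to 91 mm and grips with 3 to 60 N. Pads are 32 mm wide; open, the fingers measure 118 mm over their backs; the gripper's body (76 mm by 178 mm) begins 60 mm behind the grasp point.
Start: joints at [-65.564, 21.709, 99.362, -0, 58.929, -1.908], TCP at [0.311, -0.627, 0.214] pointing down, gripper open.
Joint ranges: [-158.91, 158.91], [-42.39, 125.64], [0.06, 152.35], [-60.88, 240.88], [17.5, 164.5], [-176.32, 176.32]. Speed limits (degrees/s): [108.29, 108.29, 136.94, 180, 180, 180].

INTERFACE

Orientations are given as a 3x3 rotation matrix whose columns are the frame's x, y, z axes.
In Python, from workcell import get_obs, camera, job_done, look_for, mark_of, tcp_to_grasp gives the robot as it stands.
- The arm moves only by the tool arm_command, never from a script. Its arguments are lists of equal length, an entry for each row: "dp": the shift along the tool's x, y, z in mm, a list of three; "dr": the turn, a rotation vector about the tool's x, y, z in rad, a list of three; "grip": the closure, from 0 (fully open) to 1 (shut). A call has exactly 10 rows; each row is the pose to reach, as a shift and turn from the pose commanded when the call began, along the tool's axes at that moment; what a row does not reach only later rows make up. A row lasts 1/10 s, in which the tool goes at most 50 mm and 8.59 degrees, less where a joint would pass 70% of its speed; a pose out of reach is approached as far as the arm can. A call with a gripper value outside its range is refused whole. The fingers move at their own pace and stop on an object; "grip_force" is the grip in N (left out, the last holds). Time passes only in rows, so rows that repeat a pose let the fingers close, or fill a call up. It gives the time, the measured TCP pose, the force, the opening and the grip force at its end, in the units of the state.
- get_obs(): the state, without advancing time (a new reading comes with each control period).
- camera(name): name is "side" or "top" or "wrist"; returns a dict with "color" (420x560x3 uint8, red, green, blue), "intrinsics" (3x3 intrinsics, pixels), "k1" (the pictures are not rectified: a ray, as slopes to the right and down, at radius r is drawn at 1 + k1 r^2 times it, then the intrinsics apply), "eye" and "attitude" of the camera in the world. Camera axes: x right, y up, looking along -z (the intrinsics and any distortion apply to the point x, -y, -z); pixel columns grow to the right and rows downward; lengths in m; the calibration is good to about 2 mm. A picture is of the moment at which its call begins. There is no depth.
- job_done(): hands the job in; it is judged then, once.
Trained networks look in a picture, given as the dict that the camera call returned (one of the last four; its "shot" number tells which), for a name from the list of things; names that differ only in an ending like _2 or _b are one class to them, and where a whole thing is asked for, a point or a joint stands for the part that bears it (a point fixed in the world has none). Each returns a list of dicts, best first, with "score" (0 to 1); they miss things now and then, are a little off and sometimes report something else, mostly with a low value. They report only what shows in the picture. A call takes as long as a camera call.
- look_for(label, picture): "extent" ([left, top, right, bottom] in pixels, round what is visible of it).
- mark_of(label, picture): "xy" ([column, row] in pixels: a listed point, or the origin of a listed thing).
The state is a dict: "clock": time; "joint_positions": joint angles; "dq": joint speeds; "effort": joint torques, N m; "tcp_pos": TCP position; "tool_rot": TCP orientation; "contact_force": force on the tool from outside, world axes, zero at the start; "wrist_torque": the same for the moment, N m; "grip_width": finger opening in m; "gripper_force": force on a finger pad.
Only numpy, scipy, OpenCV 4.12 (cv2) and the standard library are available. Lean on these libraries where they do the work, as an engineer would, in place of code of your own. Each camera call takes 0.05 s, during which the arm holds its last target. There are 200 camera calls.

TASK

Small pieces of stationery have fallen down the narrow gap between the little drawer unit and the grey box file. Take the bent-wire rake from the rubber mat and draw every piece out of the gap onto the open desk with it (never touch a piece with the fingers while it is still in the gap), put all the pieces into the open metal tray and stand the rake back on the mat on its handle's base, as it was found. Only once all the pieces are in the tray, swing the tray's hinged bar over until it lies fully down in its catch; leave the other things on the desk where they are.

Things in the scene. Friction and masses are not known exactly. Their poses are not given: they have to be found in the camera images.
- nook: two fixed units with the gap between. Origin: middle of the gap's mouth at desk level; +y runs into the gap. Gap: x -20 to 20 mm, open on top and at y = 0, walled at y = 200, floor = desk. Black drawer unit (75 mm high) at x -110 to -20, y 0 to 210; grey box file (100 mm high) at x 20 to 220, y 0 to 240. Pieces lie at y 25 to 170 mm. Desk before the mouth (y 0 to -150) is clear
- rake: loose bent-wire rake, 160 g, standing on its handle. Origin: centre of the underside of the wooden handle (x -50 to 50, y -18 to 18, z 0 to 36 mm). A 6 mm steel rod runs from it along +x at z = 28 mm to x = 245 mm and is bent down into a triangular loop across the rod, with a bottom cross-bar 30 mm wide (y), 6 mm thick, underside at z = 3 mm
- rake_tip (a point): middle of the rake's bottom cross-bar: at x 245, y 0, z 6 mm in the rake's frame
- mat: fixed black rubber mat, 100 x 300 x 4 mm (x, y, z). Origin: centre of its underside, on the desk. The rake starts on it, handle near y = -95 mm, rod pointing roughly to the mat's +y. It counts as put back when its origin is over the mat and it stands on its handle's base
- tray: fixed open aluminium tray, 120 x 190 x 50 mm (x, y, z), walls 5 mm, floor 5 mm thick. Origin: centre of its underside, on the desk. The bar's hinge stands at its -y end and the catch, a fork 66 mm high, at its +y end (both centred on x = 0, at y = -101 and +101 mm)
- bar (a joint): angle of the tray's keeper bar, rad: 0 = level along the tray in its catch (hard stop), 1.57 = upright, up to 2.0 = leaning away from the tray. Hinge axis: the tray's x axis, 60 mm above the desk. Flat steel bar 14 mm wide, 6 mm thick, 215 mm long. Stiff hinge (0.09 N m): it about stays where left and must be pushed all the way down
- bar_hinge (a point): point on the bar's hinge axis, 60 mm above the desk, at tray x 0, y -101 mm
- bar_tip (a point): point on the bar's centre line 205 mm from the hinge; over the catch when closed
- sharpener: metal pencil sharpener, a block 25 x 16 x 13 mm (x, y, z), lying flat, origin at the centre of its underside. Present in some starts only
- clip: dark steel binder clip with its wire handles folded flat, a block 25 x 17 x 14 mm (x, y, z), lying flat, origin at the centre of its underside. Present in some starts only
- eraser: white pencil eraser in a card sleeve, a block 27 x 18 x 12 mm (x, y, z), lying flat, origin at the centre of its underside. Present in some starts only
- stick: short black memory stick, a block 28 x 17 x 10 mm (x, y, z), lying flat, origin at the centre of its underside. Present in some starts only
- magnet: grey noticeboard magnet, a block 24 x 18 x 11 mm (x, y, z), lying flat, origin at the centre of its underside. Present in some starts only
- mug: white coffee mug, 82 mm across, 92 mm tall, origin at the centre of its underside; a bystander: leave alone
- ramekin: white ceramic dish, 84 mm across, 45 mm tall, origin at the centre of its underside; a bystander: leave alone
- shaker0: glass shaker, 36 mm across, 75 mm tall, origin at the centre of its underside; a bystander: leave alone
- shaker1: steel shaker, 36 mm across, 75 mm tall, origin at the centre of its underside; a bystander: leave alone
- notebook: blue notebook, 105 x 150 x 12 mm, origin at the centre of its underside; a bystander: leave alone
- stapler: black stapler, 130 x 34 x 40 mm, long axis x, origin at the centre of its underside; a bystander: leave alone
- holepunch: grey two-hole punch, 100 x 70 x 55 mm, long axis x, origin at the centre of its underside; a bystander: leave alone

How it is judged (in metres and radians):
On the way, in this order (a step that is already met when the one before it is completed fails the run):
1. every piece has been drawn out of the gap (y of each of sharpener, clip, eraser, stick, magnet in the frame of nook below -0.02 m), for 0.2 s.
2. every piece is in the tray (x of sharpener in the frame of tray between -0.055 and 0.055 m and y of sharpener in the frame of tray between -0.09 and 0.09 m and z of sharpener in the frame of tray between -0.005 and 0.04 m and x of clip in the frame of tray between -0.055 and 0.055 m and y of clip in the frame of tray between -0.09 and 0.09 m and z of clip in the frame of tray between -0.005 and 0.04 m and x of eraser in the frame of tray between -0.055 and 0.055 m and y of eraser in the frame of tray between -0.09 and 0.09 m and z of eraser in the frame of tray between -0.005 and 0.04 m and x of stick in the frame of tray between -0.055 and 0.055 m and y of stick in the frame of tray between -0.09 and 0.09 m and z of stick in the frame of tray between -0.005 and 0.04 m and x of magnet in the frame of tray between -0.055 and 0.055 m and y of magnet in the frame of tray between -0.09 and 0.09 m and z of magnet in the frame of tray between -0.005 and 0.04 m), for 0.2 s.
3. the bar is swung down into its catch (value of joint bar below 0.06 rad), for 0.2 s.
At the end, for the whole second after the job is handed in: every piece lies at rest inside the tray (its origin within the walls and less than 40 mm above the desk), the rake stands upright (within 0.2 rad) on its base with its handle's origin over the mat, and the bar is down in its catch (joint below 0.06 rad) (all of step 2 and linear speed of each of sharpener, clip, eraser, stick, magnet, rake below 0.03 m/s and x of rake in the frame of mat between -0.05 and 0.05 m and y of rake in the frame of mat between -0.15 and 0.15 m and z of rake in the frame of mat between -0.001 and 0.012 m and angle between rake's own z axis and vertical below 0.2 rad and value of joint bar below 0.06 rad); the robot touches nothing.
It fails at once if the fingers touch a piece while it is still in the gap ((contact force between the fingers and sharpener above 0.3 N and y of sharpener in the frame of nook between 0 and 0.2 m and x of sharpener in the frame of nook between -0.02 and 0.02 m and z of sharpener in the frame of nook below 0.1 m) or (contact force between the fingers and clip above 0.3 N and y of clip in the frame of nook between 0 and 0.2 m and x of clip in the frame of nook between -0.02 and 0.02 m and z of clip in the frame of nook below 0.1 m) or (contact force between the fingers and eraser above 0.3 N and y of eraser in the frame of nook between 0 and 0.2 m and x of eraser in the frame of nook between -0.02 and 0.02 m and z of eraser in the frame of nook below 0.1 m) or (contact force between the fingers and stick above 0.3 N and y of stick in the frame of nook between 0 and 0.2 m and x of stick in the frame of nook between -0.02 and 0.02 m and z of stick in the frame of nook below 0.1 m) or (contact force between the fingers and magnet above 0.3 N and y of magnet in the frame of nook between 0 and 0.2 m and x of magnet in the frame of nook between -0.02 and 0.02 m and z of magnet in the frame of nook below 0.1 m)).
It fails at once if a bystander is pushed out of its place by more than 50 mm (distance of any of mug, ramekin, shaker0, shaker1, notebook, stapler, holepunch from where it was at the start of the episode above 0.05 m).
Of sharpener, clip, eraser, stick, magnet only 3 to 5 are there at a start; the rules pass over those that are not, and their reading is None.
At some moment in a run one of rake, sharpener, clip, eraser, stick, magnet may be knocked a few centimetres aside while the robot is not near it.
Once in a run the grip may slacken for a moment while it holds something.
It also fails if it takes over 210 s, if anything falls off the work surface, if the arm or the gripper's body presses on something with over 40 N, if the wrist force passes 120 N, or if a joint passes its speed limit or range.

## Working session

There is one attempt and no reset: what is moved stays moved. The work goes in short steps, Python scripts to look and compute and a tool call to move; the robot and the scene stay as the last step left them, time stands still between calls to the robot, and variables do not carry over. Pictures are saved under pics/ and viewed, at most 17 in all, crops included, and the job is handed in when it is done.

Besides the shell and the picture viewer there is one more tool, called after "Emit:" in YAML: its name, and indented under it one key for each argument. arm_command: Moves the arm, as the interface text tells. Its arguments: {"type":"object","properties":{"dp":{"type":"array","items":{"type":"array","items":{"type":"number"}}},"dr":{"type":"array","items":{"type":"array","items":{"type":"number"}}},"grip":{"type":"array","items":{"type":"number"}},"grip_force":{"type":"number"}},"required":["dp","dr","grip"]}

```bash
mkdir -p pics; cat > h.py <<'E'
import numpy as np, cv2
from workcell import *
def ray(pic,xy):
    K=np.array(pic["intrinsics"]);k1=pic["k1"]
    d=np.array([(xy[0]-K[0,2])/K[0,0],(xy[1]-K[1,2])/K[1,1]])
    s=d.copy()
    for _ in range(20): s=d/(1+k1*(s@s))
    v=np.array(pic["attitude"])@np.array([s[0],-s[1],-1.0])
    return np.array(pic["eye"]),v
def at(pic,xy,z):
    e,v=ray(pic,xy); return e+v*(z-e[2])/v[2]
def proj(pic,p):
    K=np.array(pic["intrinsics"]);q=np.array(pic["attitude"]).T@(np.array(p)-np.array(pic["eye"]))
    s=np.array([q[0],-q[1]])/-q[2]; s=s*(1+pic["k1"]*(s@s))
    return K[:2,:2]@s+K[:2,2]
def tri(obs):
    A=np.zeros((3,3));b=np.zeros(3)
    for pic,xy in obs:
        e,v=ray(pic,xy);v=v/np.linalg.norm(v);M=np.eye(3)-np.outer(v,v);A+=M;b+=M@e
    return np.linalg.solve(A,b)
def save(pic,n): cv2.imwrite("pics/"+n,pic["color"][:,:,::-1])
E
python3 - <<'E'
from h import *
np.set_printoptions(precision=4,suppress=True)
o=get_obs();print(o["clock"],tcp_to_grasp if not callable(tcp_to_grasp) else tcp_to_grasp(),o["tcp_pos"],o["tool_rot"])
P={n:camera(n) for n in("side","top","wrist")}
for n in P: save(P[n],n+"0.png");print(n,P[n]["eye"],P[n]["intrinsics"],P[n]["k1"])
for n in "nook rake rake_tip mat tray bar bar_hinge bar_tip sharpener clip eraser stick magnet mug ramekin shaker0 shaker1 notebook stapler holepunch".split():
    for c in("side","top"):
        m=mark_of(n,P[c]) if n!="bar" else []
        l=look_for(n,P[c])
        print(n,c,[(np.round(d["xy"]).tolist(),round(d["score"],2)) for d in m[:2]],[(np.round(d["extent"]).tolist(),round(d["score"],2)) for d in l[:2]], np.round(at(P[c],m[0]["xy"],0),3)[:2] if m else "")
E
```

```text
0.0 0.0188 [ 0.3105 -0.6269  0.2133] [[ 0.8961  0.4438 -0.0005]
 [ 0.4438 -0.8961  0.001 ]
 [ 0.     -0.0011 -1.    ]]
side [-0.2014  0.7295  1.138 ] [[513.8686   0.     278.0986]
 [  0.     513.8686 213.7693]
 [  0.       0.       1.    ]] -0.03289332652831652
top [ 0.4688 -0.0284  0.9668] [[391.563    0.     276.6107]
 [  0.     391.563  204.85  ]
 [  0.       0.       1.    ]] 0.016283639891827028
wrist [ 0.382  -0.5923  0.3834] [[313.777    0.     282.473 ]
 [  0.     313.777  208.6822]
 [  0.       0.       1.    ]] -0.028970350356802784
nook side [([212.0, 267.0], 0.95)] [([86.0, 205.0, 243.0, 337.0], 0.7), ([304.0, 158.0, 360.0, 208.0], 0.38)] [0.581 0.201]
nook top [([181.0, 196.0], 0.58)] [([62.0, 98.0, 182.0, 253.0], 0.78), ([350.0, 88.0, 393.0, 142.0], 0.27)] [0.579 0.206]
rake side [([330.0, 228.0], 0.65)] [([277.0, 212.0, 349.0, 274.0], 0.74), ([229.0, 178.0, 240.0, 196.0], 0.5)] [ 0.445 -0.153]
rake top [([328.0, 258.0], 0.66)] [([228.0, 248.0, 353.0, 264.0], 0.74)] [ 0.42  -0.154]
rake_tip side [([283.0, 273.0], 0.89)] [([281.0, 209.0, 348.0, 277.0], 0.71)] [0.425 0.07
[... 2610 characters left out ...]
], 0.6)] [ 0.776 -0.046]
notebook side [([283.0, 326.0], 0.74), ([336.0, 187.0], 0.68)] [([204.0, 186.0, 220.0, 207.0], 0.73), ([247.0, 294.0, 320.0, 356.0], 0.58)] [0.303 0.196]
notebook top [] [([350.0, 86.0, 391.0, 142.0], 0.35)] 
stapler side [([251.0, 179.0], 0.72)] [([235.0, 165.0, 269.0, 188.0], 0.62)] [ 0.782 -0.136]
stapler top [([312.0, 115.0], 0.76), ([182.0, 308.0], 0.45)] [([305.0, 87.0, 323.0, 141.0], 0.66), ([351.0, 90.0, 393.0, 142.0], 0.64)] [ 0.78  -0.126]
holepunch side [([207.0, 346.0], 0.85)] [([187.0, 316.0, 230.0, 362.0], 0.65)] [0.397 0.373]
holepunch top [([118.0, 271.0], 0.86)] [([87.0, 257.0, 137.0, 290.0], 0.73), ([441.0, 190.0, 516.0, 207.0], 0.26)] [0.399 0.358]
```

```bash
python3 - <<'E'
import cv2
a=cv2.imread("pics/top0.png");cv2.imwrite("pics/t0b.png",cv2.resize(a,(784,588),interpolation=cv2.INTER_CUBIC))
b=a[80:270,50:220];cv2.imwrite("pics/t0c.png",cv2.resize(b,None,fx=3.1,fy=3.1,interpolation=cv2.INTER_CUBIC))
E
```

```text
(no output)
```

View pics/t0b.png

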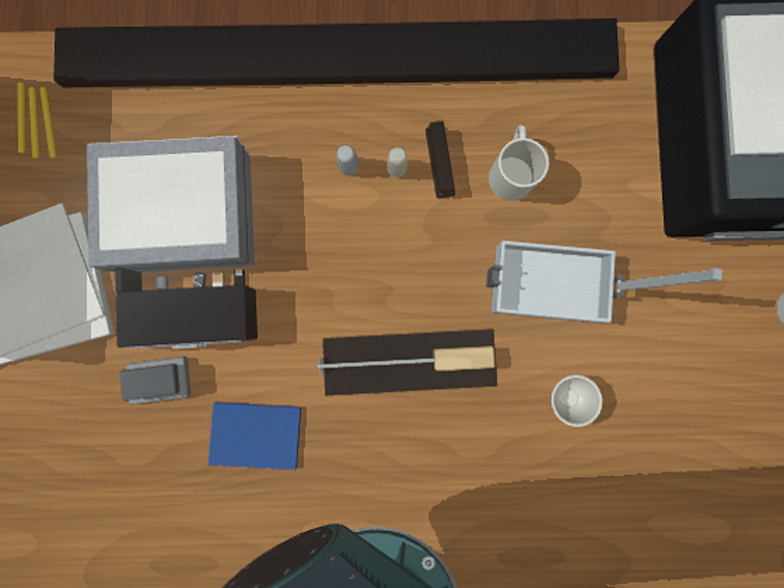

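View pics/t0c.png

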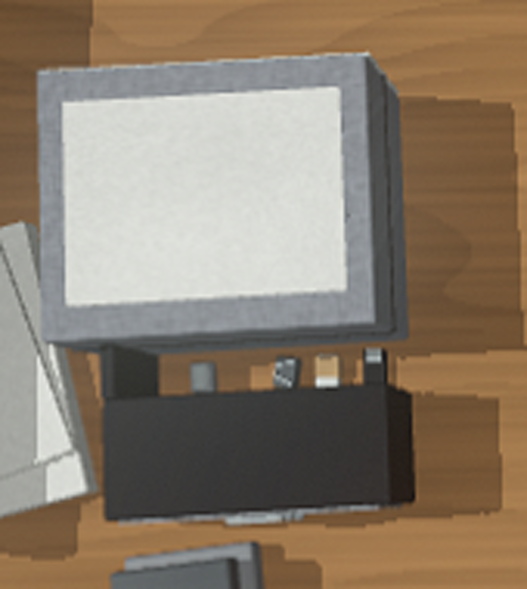

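```bash
cat >> h.py <<'E'
from scipy.spatial.transform import Rotation as Ro
def Rdown(yaw):
    c,s=np.cos(yaw),np.sin(yaw); return np.array([[c,s,0],[s,-c,0],[0,0,-1.]])
def go(p,yaw_deg,label=""):
    o=get_obs();R=np.array(o["tool_rot"]);
    dp=R.T@(np.array(p)-np.array(o["tcp_pos"]))*1000
    dr=Ro.from_matrix(R.T@Rdown(np.radians(yaw_deg))).as_rotvec()
    print(label,"dp",np.round(dp,1).tolist(),"dr",np.round(dr,4).tolist())
E
python3 - <<'E'
from h import *
np.set_printoptions(precision=4,suppress=True)
P=camera("top")
a=at(P,(310,256.5),.04);b=at(P,(353,256),.04);t=at(P,(229,260),.01)
print(a,b,t)
for q in [(181,196),(444,207),(388,203)]: print(at(P,q,0),at(P,q,.06))
c=(a+b)/2; d=t-c; yaw=np.degrees(np.arctan2(d[1],d[0]));print(c,yaw)
go([c[0],c[1]-.02,.16],yaw)
E
```

```text
[ 0.4264 -0.1072  0.04  ] [ 0.4257 -0.2081  0.04  ] [0.4203 0.0866 0.01  ]
[0.5795 0.2054 0.    ] [0.5727 0.1909 0.06  ]
[ 0.54   -0.4447  0.    ] [ 0.5355 -0.4189  0.06  ]
[ 0.5525 -0.3072  0.    ] [ 0.5473 -0.2899  0.06  ]
[ 0.426  -0.1577  0.04  ] 91.33708375365741
 dp [302.9, -351.7, 54.0] dr [-0.0, -0.0, -1.1343]
```

Emit:
arm_command:
  dp:
    - [303, -352, 54]
    - [303, -352, 54]
    - [303, -352, 54]
    - [303, -352, 54]
    - [303, -352, 54]
    - [303, -352, 54]
    - [303, -352, 54]
    - [303, -352, 54]
    - [303, -352, 54]
    - [303, -352, 54]
  dr:
    - [0, 0, -1.134]
    - [0, 0, -1.134]
    - [0, 0, -1.134]
    - [0, 0, -1.134]
    - [0, 0, -1.134]
    - [0, 0, -1.134]
    - [0, 0, -1.134]
    - [0, 0, -1.134]
    - [0, 0, -1.134]
    - [0, 0, -1.134]
  grip: [0, 0, 0, 0, 0, 0, 0, 0, 0, 0]
  grip_force: 45

```text
clock: 5.1
tcp_pos: [0.426, -0.1741, 0.1596]
tool_rot: [[-0.025, 1.0, -0.0], [1.0, 0.025, 0.001], [0.001, -0.0, -1.0]]
contact_force: [-0.3, -0.5, 0.4]
grip_width: 0.0913
gripper_force: 0.0
```

```bash
python3 - <<'E'
from h import *
np.set_printoptions(precision=4,suppress=True)
o=get_obs();print(o["tcp_pos"],o["joint_positions"],o["contact_force"])
P=camera("wrist");save(P,"w1.png")
for n in("rake","rake_tip"):
  m=mark_of(n,P);print(n,[(d["xy"],d["score"],at(P,d["xy"],.004 if n=="rake" else .01)) for d in m[:2]])
E
```

```text
[ 0.426  -0.1741  0.1596] [-25.1469   4.465  128.0884   0.0219  47.4819 -26.6143] [-0.3417 -0.4544  0.3925]
rake [([280.8, 88.0], 0.65, array([ 0.4227, -0.0673,  0.004 ])), ([286.3, 179.6], 0.59, array([ 0.4306, -0.1578,  0.004 ]))]
rake_tip []
```

View pics/w1.png

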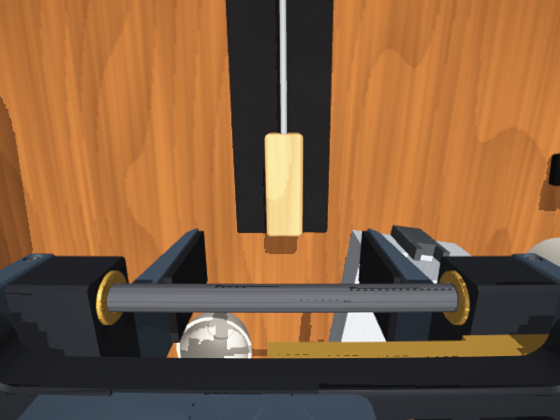

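```bash
python3 - <<'E'
from h import *
np.set_printoptions(precision=4,suppress=True)
P=camera("wrist")
for q in [(265,150),(303,150),(284,134),(283.5,50),(284.5,220),(283,5)]: print(q,at(P,q,.04),at(P,q,.032))
E
```

```text
(265, 150) [ 0.4101 -0.1267  0.04  ] [ 0.4097 -0.1275  0.032 ]
(303, 150) [ 0.4449 -0.1259  0.04  ] [ 0.4454 -0.1266  0.032 ]
(284, 134) [ 0.4271 -0.112   0.04  ] [ 0.4272 -0.1124  0.032 ]
(283.5, 50) [ 0.4248 -0.0426  0.04  ] [ 0.4248 -0.0411  0.032 ]
(284.5, 220) [ 0.4298 -0.1935  0.04  ] [ 0.4299 -0.1962  0.032 ]
(283, 5) [ 0.4235 -0.0086  0.04  ] [ 0.4235 -0.0061  0.032 ]
```

Emit:
arm_command:
  dp:
    - [-6, 3, 40]
    - [-6, 3, 80]
    - [-6, 3, 110]
    - [-6, 3, 130]
    - [-6, 3, 140]
    - [-6, 3, 148]
    - [-6, 3, 148]
    - [-6, 3, 148]
    - [-6, 3, 148]
    - [-6, 3, 148]
  dr:
    - [0, 0, -0.009]
    - [0, 0, -0.009]
    - [0, 0, -0.009]
    - [0, 0, -0.009]
    - [0, 0, -0.009]
    - [0, 0, -0.009]
    - [0, 0, -0.009]
    - [0, 0, -0.009]
    - [0, 0, -0.009]
    - [0, 0, -0.009]
  grip: [0, 0, 0, 0, 0, 0, 0, 0.7, 0.7, 0.7]
  grip_force: 45

```text
clock: 6.3
tcp_pos: [0.4296, -0.1835, 0.0126]
tool_rot: [[-0.032, 0.999, 0.001], [0.999, 0.032, -0.001], [-0.001, 0.001, -1.0]]
contact_force: [-0.0, 0.6, 0.5]
grip_width: 0.0701
gripper_force: 0.0
```

Emit:
arm_command:
  dp:
    - [0, 0, 0]
    - [0, 0, 0]
    - [0, 0, 0]
    - [0, 0, 0]
    - [0, 0, -10]
    - [0, 0, -30]
    - [0, 0, -60]
    - [0, 0, -90]
    - [0, 0, -120]
    - [0, 0, -120]
  dr:
    - [0, 0, 0]
    - [0, 0, 0]
    - [0, 0, 0]
    - [0, 0, 0]
    - [0, 0, 0]
    - [0, 0, 0]
    - [0, 0, 0]
    - [0, 0, 0]
    - [0, 0, 0]
    - [0, 0, 0]
  grip: [0.8, 0.8, 0.8, 0.8, 0.8, 0.8, 0.8, 0.8, 0.8, 0.8]
  grip_force: 45

```text
clock: 7.3
tcp_pos: [0.431, -0.1842, 0.1358]
tool_rot: [[-0.032, 0.999, 0.005], [0.999, 0.032, -0.003], [-0.003, 0.005, -1.0]]
contact_force: [0.3, 0.8, -2.0]
grip_width: 0.0359
gripper_force: 45.0
```

```bash
python3 - <<'E'
from h import *
go([.5,.2,.25],92)
E
```

```text
dp [381.5, 81.9, -114.8] dr [0.0052, 0.0028, -0.0028]
```

Emit:
arm_command:
  dp:
    - [38, 8, -30]
    - [76, 16, -60]
    - [115, 25, -90]
    - [153, 33, -115]
    - [191, 41, -115]
    - [229, 49, -115]
    - [267, 57, -115]
    - [305, 66, -115]
    - [343, 74, -115]
    - [381, 82, -115]
  dr:
    - [0.005, 0.003, 0]
    - [0.005, 0.003, 0]
    - [0.005, 0.003, 0]
    - [0.005, 0.003, 0]
    - [0.005, 0.003, 0]
    - [0.005, 0.003, 0]
    - [0.005, 0.003, 0]
    - [0.005, 0.003, 0]
    - [0.005, 0.003, 0]
    - [0.005, 0.003, 0]
  grip: [0.8, 0.8, 0.8, 0.8, 0.8, 0.8, 0.8, 0.8, 0.8, 0.8]

```text
clock: 8.3
tcp_pos: [0.4984, 0.2016, 0.2463]
tool_rot: [[-0.032, 0.999, -0.006], [0.999, 0.032, 0.002], [0.003, -0.006, -1.0]]
contact_force: [0.4, -0.1, -2.4]
grip_width: 0.0359
gripper_force: 45.0
```

```bash
python3 - <<'E'
from h import *
np.set_printoptions(precision=4,suppress=True)
o=get_obs();print(o["tcp_pos"])
P=camera("wrist");save(P,"w2.png");print(P["eye"],P["attitude"])
for n in("nook","rake_tip","sharpener","magnet","clip","eraser","stick"):
  m=mark_of(n,P);print(n,[(d["xy"],d["score"],at(P,d["xy"],0)) for d in m[:1]])
E
```

```text
[0.4984 0.2016 0.2463]
[0.498  0.2797 0.4165] [[ 0.9995 -0.0329 -0.0032]
 [ 0.0326  0.9608  0.2754]
 [-0.006  -0.2753  0.9613]]
nook [([338.5, 183.3], 0.86, array([0.5739, 0.1985, 0.    ]))]
rake_tip []
sharpener []
magnet [([350.1, 48.7], 0.64, array([0.5749, 0.3649, 0.    ]))]
clip [([345.1, 105.4], 0.77, array([0.5742, 0.2989, 0.    ]))]
eraser [([339.7, 131.6], 0.81, array([0.57  , 0.2664, 0.    ]))]
stick [([339.3, 157.5], 0.51, array([0.5721, 0.2331, 0.    ]))]
```

View pics/w2.png

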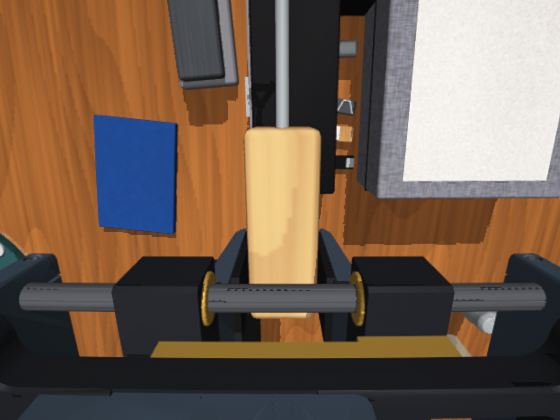

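```bash
python3 - <<'E'
from h import *
np.set_printoptions(precision=4,suppress=True)
P=camera("wrist")
g=P["color"].astype(int).sum(2)
for r in (30,60,90,120,150,175): print(r,[int(v) for v in g[r,325:395:2]])
for q in [(339,20),(335,192)]: print("drawer",at(P,q,.075))
for q in [(377,197),(386,10)]: print("box",at(P,q,.1))
I=cv2.resize(P["color"][0:210,240:420,::-1],None,fx=2.8,fy=2.8,interpolation=cv2.INTER_CUBIC);cv2.imwrite("pics/w2c.png",I)
E
```

```text
30 [97, 99, 97, 97, 95, 96, 78, 125, 206, 204, 203, 197, 190, 179, 185, 182, 191, 194, 187, 180, 152, 149, 158, 148, 78, 155, 147, 155, 153, 149, 141, 197, 330, 412, 365]
60 [90, 92, 94, 93, 90, 92, 71, 209, 214, 212, 199, 187, 182, 189, 191, 180, 197, 190, 191, 158, 152, 151, 147, 101, 149, 149, 154, 153, 159, 152, 176, 380, 445, 460, 433]
90 [87, 90, 86, 88, 89, 77, 198, 347, 343, 327, 307, 307, 198, 194, 193, 183, 195, 194, 156, 158, 154, 163, 118, 127, 152, 163, 160, 157, 162, 201, 324, 383, 422, 424, 401]
120 [82, 81, 84, 80, 78, 69, 197, 193, 200, 192, 192, 198, 200, 199, 181, 188, 199, 174, 149, 156, 153, 130, 102, 162, 155, 162, 162, 154, 224, 380, 443, 414, 444, 439, 439]
150 [76, 75, 74, 78, 70, 162, 323, 299, 289, 319, 322, 213, 198, 185, 179, 197, 185, 151, 149, 151, 150, 86, 162, 159, 154, 163, 159, 218, 356, 398, 401, 418, 389, 389, 424]
175 [69, 71, 71, 69, 55, 319, 303, 292, 302, 324, 223, 198, 190, 181, 192, 194, 159, 159, 160, 154, 75, 157, 161, 154, 158, 155, 201, 372, 427, 422, 396, 411, 450, 458, 445]
drawer [0.5486 0.3725 0.075 ]
drawer [0.5575 0.2005 0.075 ]
box [0.5973 0.2023 0.1   ]
box [0.5867 0.3753 0.1   ]
```

View pics/w2c.png

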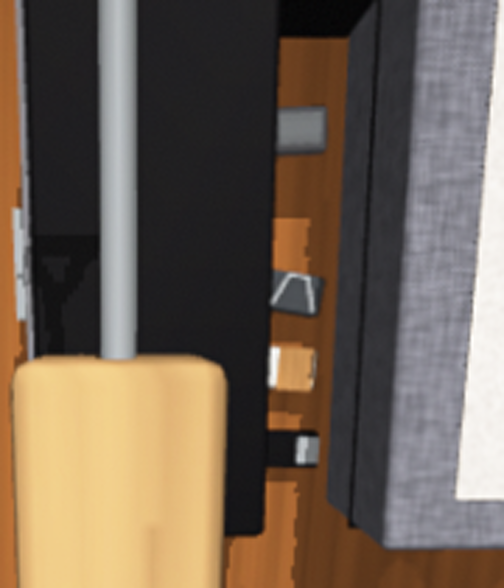

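```bash
python3 - <<'E'
from h import *
np.set_printoptions(precision=4,suppress=True)
o=get_obs();R=np.array(o["tool_rot"]);p=np.array(o["tcp_pos"])
P=camera("top");Q=camera("side");L=[]
for C in(P,Q):
  m=mark_of("rake_tip",C)
  for d in m[:2]:print(d["xy"],d["score"],at(C,d["xy"],p[2]-.008))
  if m:L.append((C,m[0]["xy"]))
if len(L)==2:
  t=tri(L);print(t,R.T@(t-p))
W=camera("wrist")
for q in [(357,175),(364.5,30)]:print("boxbase",at(W,q,0))
for q in [(347,38),(347,55)]:print("magnet",at(W,q,.011))
for q in [(284,128),(249,150),(319,150)]:print("handle",R.T@(at(W,q,p[2]+.026)-p))
# expected tip px
e=p+R@np.array([.268,0,.008]);print(e,proj(P,e),proj(Q,e))
cv2.imwrite("pics/t3.png",cv2.resize(P["color"][60:260,20:230,::-1],None,fx=2.8,fy=2.8))
E
```

```text
[173.7, 197.9] 0.33 [0.5488 0.1612 0.2389]
[136.4, 284.2] 0.92 [0.4976 0.4598 0.2389]
[374.9, 106.0] 0.57 [ 0.5571 -0.4724  0.2389]
[ 0.6416  0.3118 -0.0464] [0.1072 0.1477 0.2928]
boxbase [0.5987 0.2086 0.    ]
boxbase [0.5915 0.3844 0.    ]
magnet [0.5693 0.3723 0.011 ]
magnet [0.5708 0.3539 0.011 ]
handle [ 0.0746  0.002  -0.0258]
handle [ 0.0649 -0.0139 -0.0257]
handle [ 0.0649  0.0179 -0.0259]
[0.4904 0.4671 0.2397] [  6.1796 232.5459] [135.3709 287.7681]
```

View pics/t3.png

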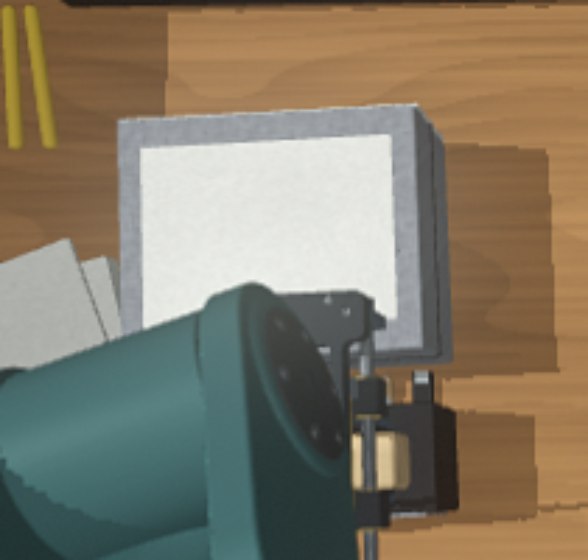

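```bash
python3 - <<'E'
from h import *
Q=camera("side")
cv2.imwrite("pics/s3.png",cv2.resize(Q["color"][220:340,90:230,::-1],None,fx=5,fy=5,interpolation=cv2.INTER_CUBIC))
E
```

```text
(no output)
```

View pics/s3.png

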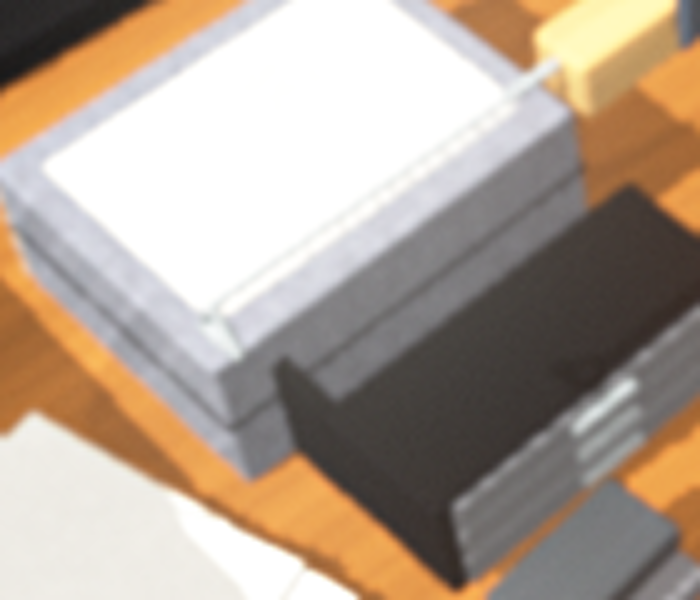

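```bash
python3 - <<'E'
from h import *
go([.5823,.1206,.2],93)
E
```

```text
dp [-82.0, 81.1, 46.4] dr [-0.0048, -0.0031, -0.0207]
```

Emit:
arm_command:
  dp:
    - [-20, 20, 10]
    - [-40, 40, 20]
    - [-60, 60, 35]
    - [-82, 81, 46]
    - [-82, 81, 46]
    - [-82, 81, 46]
    - [-82, 81, 46]
    - [-82, 81, 46]
    - [-82, 81, 46]
    - [-82, 81, 46]
  dr:
    - [-0.005, -0.003, -0.021]
    - [-0.005, -0.003, -0.021]
    - [-0.005, -0.003, -0.021]
    - [-0.005, -0.003, -0.021]
    - [-0.005, -0.003, -0.021]
    - [-0.005, -0.003, -0.021]
    - [-0.005, -0.003, -0.021]
    - [-0.005, -0.003, -0.021]
    - [-0.005, -0.003, -0.021]
    - [-0.005, -0.003, -0.021]
  grip: [0.8, 0.8, 0.8, 0.8, 0.8, 0.8, 0.8, 0.8, 0.8, 0.8]

```text
clock: 10.05
tcp_pos: [0.5821, 0.1212, 0.2006]
tool_rot: [[-0.054, 0.999, 0.0], [0.999, 0.054, 0.0], [0.0, 0.0, -1.0]]
contact_force: [-0.2, 0.0, -1.7]
grip_width: 0.0355
gripper_force: 45.0
```

```bash
python3 - <<'E'
from h import *
o=get_obs();R=np.array(o["tool_rot"]);p=np.array(o["tcp_pos"]);print(p,R,o["contact_force"],o["grip_width"])
go([.5823,.1206,.06],93);go([.5823,.1206,.0105],93)
Q=camera("side");e=p+R@np.array([.269,0,.006]);print(e,proj(Q,e))
cv2.imwrite("pics/s4.png",cv2.resize(Q["color"][200:320,90:230,::-1],None,fx=5,fy=5,interpolation=cv2.INTER_CUBIC))
E
```

```text
[0.58206498 0.12122494 0.20058318] [[-5.35625945e-02  9.98564405e-01  4.21179359e-04]
 [ 9.98564488e-01  5.35625439e-02  1.30606941e-04]
 [ 1.07860004e-04  4.27570398e-04 -9.99999903e-01]] [-1.90490743e-01  1.61068728e-03 -1.73696162e+00] 0.0355282876158406
 dp [-0.7, 0.1, 140.6] dr [0.0004, -0.0001, 0.0012]
 dp [-0.7, 0.1, 190.1] dr [0.0004, -0.0001, 0.0012]
[0.56765917 0.38983957 0.1946122 ] [147.83948408 262.22236378]
```

View pics/s4.png

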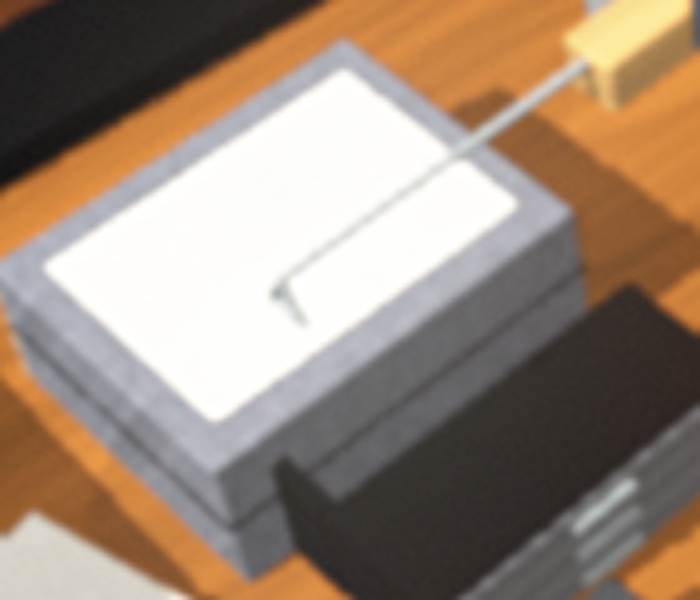

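Emit:
arm_command:
  dp:
    - [-1, 0, 30]
    - [-1, 0, 60]
    - [-1, 0, 85]
    - [-1, 0, 105]
    - [-1, 0, 120]
    - [-1, 0, 135]
    - [-1, 0, 145]
    - [-1, 0, 155]
    - [-1, 0, 160]
    - [-1, 0, 160]
  dr:
    - [0, 0, 0]
    - [0, 0, 0]
    - [0, 0, 0]
    - [0, 0, 0]
    - [0, 0, 0]
    - [0, 0, 0]
    - [0, 0, 0]
    - [0, 0, 0]
    - [0, 0, 0]
    - [0, 0, 0]
  grip: [0.8, 0.8, 0.8, 0.8, 0.8, 0.8, 0.8, 0.8, 0.8, 0.8]

```text
clock: 11.1
tcp_pos: [0.5821, 0.1198, 0.0399]
tool_rot: [[-0.053, 0.999, -0.001], [0.999, 0.053, -0.0], [-0.0, -0.001, -1.0]]
contact_force: [0.3, -0.1, -2.0]
grip_width: 0.0355
gripper_force: 45.0
```

Emit:
arm_command:
  dp:
    - [0, 0, 5]
    - [0, 0, 10]
    - [0, 0, 14]
    - [0, 0, 18]
    - [0, 0, 22]
    - [0, 0, 25]
    - [0, 0, 27]
    - [0, 0, 29]
    - [0, 0, 29]
    - [0, 0, 29]
  dr:
    - [0, 0, 0]
    - [0, 0, 0]
    - [0, 0, 0]
    - [0, 0, 0]
    - [0, 0, 0]
    - [0, 0, 0]
    - [0, 0, 0]
    - [0, 0, 0]
    - [0, 0, 0]
    - [0, 0, 0]
  grip: [0.8, 0.8, 0.8, 0.8, 0.8, 0.8, 0.8, 0.8, 0.8, 0.8]

```text
clock: 12.1
tcp_pos: [0.5823, 0.1199, 0.0114]
tool_rot: [[-0.053, 0.999, 0.0], [0.999, 0.053, 0.0], [0.0, 0.0, -1.0]]
contact_force: [0.2, 0.2, -1.9]
grip_width: 0.0358
gripper_force: 45.0
```

Emit:
arm_command:
  dp:
    - [0, 0, 1]
    - [-4, 0, 2]
    - [-10, 0, 2]
    - [-17, 0, 2]
    - [-25, 0, 2]
    - [-33, 0, 2]
    - [-41, 0, 2]
    - [-49, 0, 2]
    - [-57, 0, 2]
    - [-65, 0, 2]
  dr:
    - [0, 0, 0]
    - [0, 0, 0]
    - [0, 0, 0]
    - [0, 0, 0]
    - [0, 0, 0]
    - [0, 0, 0]
    - [0, 0, 0]
    - [0, 0, 0]
    - [0, 0, 0]
    - [0, 0, 0]
  grip: [0.8, 0.8, 0.8, 0.8, 0.8, 0.8, 0.8, 0.8, 0.8, 0.8]

```text
clock: 13.1
tcp_pos: [0.5857, 0.0543, 0.0093]
tool_rot: [[-0.053, 0.999, 0.0], [0.999, 0.053, 0.0], [0.0, 0.0, -1.0]]
contact_force: [-0.1, 0.0, -1.9]
grip_width: 0.036
gripper_force: 45.0
```

Emit:
arm_command:
  dp:
    - [-8, 0, 0]
    - [-16, 0, 0]
    - [-24, 0, 0]
    - [-32, 0, 0]
    - [-40, 0, 0]
    - [-48, 0, 0]
    - [-56, 0, 0]
    - [-64, 0, 0]
    - [-72, 0, 0]
    - [-80, 0, 0]
  dr:
    - [0, 0, 0]
    - [0, 0, 0]
    - [0, 0, 0]
    - [0, 0, 0]
    - [0, 0, 0]
    - [0, 0, 0]
    - [0, 0, 0]
    - [0, 0, 0]
    - [0, 0, 0]
    - [0, 0, 0]
  grip: [0.8, 0.8, 0.8, 0.8, 0.8, 0.8, 0.8, 0.8, 0.8, 0.8]

```text
clock: 14.1
tcp_pos: [0.59, -0.0256, 0.0093]
tool_rot: [[-0.053, 0.999, 0.0], [0.999, 0.053, 0.0], [0.0, 0.0, -1.0]]
contact_force: [0.6, 0.5, -1.7]
grip_width: 0.0358
gripper_force: 45.0
```

```bash
python3 - <<'E'
from h import *
P=camera("top")
cv2.imwrite("pics/t5.png",cv2.resize(P["color"][130:270,110:300,::-1],None,fx=4,fy=4,interpolation=cv2.INTER_CUBIC))
E
```

```text
(no output)
```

View pics/t5.png

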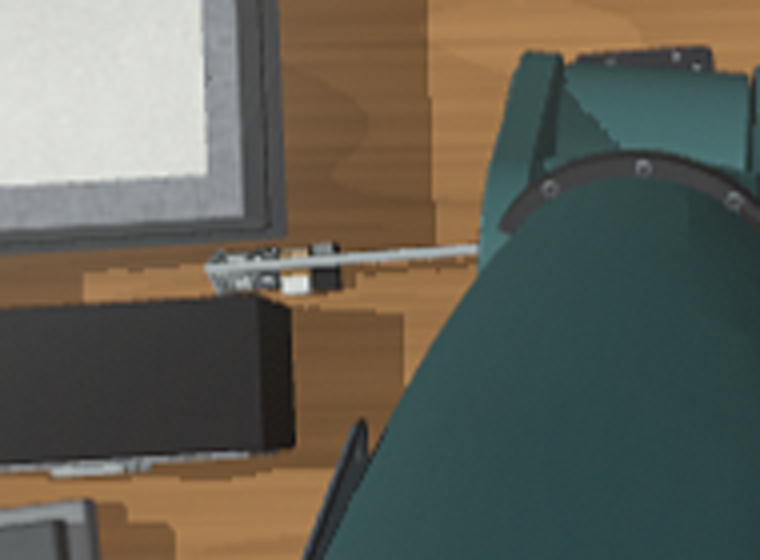

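Emit:
arm_command:
  dp:
    - [-8, 0, 0]
    - [-16, 0, 0]
    - [-24, 0, 0]
    - [-32, 0, 0]
    - [-41, 0, 0]
    - [-50, 0, 0]
    - [-60, 0, 0]
    - [-70, 0, 0]
    - [-80, 0, 0]
    - [-90, 0, 0]
  dr:
    - [0, 0, 0]
    - [0, 0, 0]
    - [0, 0, 0]
    - [0, 0, 0]
    - [0, 0, 0]
    - [0, 0, 0]
    - [0, 0, 0]
    - [0, 0, 0]
    - [0, 0, 0]
    - [0, 0, 0]
  grip: [0.8, 0.8, 0.8, 0.8, 0.8, 0.8, 0.8, 0.8, 0.8, 0.8]

```text
clock: 15.15
tcp_pos: [0.5947, -0.1157, 0.0093]
tool_rot: [[-0.053, 0.999, -0.0], [0.999, 0.053, 0.0], [0.0, -0.0, -1.0]]
contact_force: [-0.0, 1.2, -1.0]
grip_width: 0.0358
gripper_force: 45.0
```

```bash
python3 - <<'E'
from h import *
P=camera("top");Q=camera("side")
a=cv2.resize(P["color"][130:270,110:300,::-1],None,fx=3,fy=3,interpolation=cv2.INTER_CUBIC)
b=cv2.resize(Q["color"][180:320,150:340,::-1],None,fx=3,fy=3,interpolation=cv2.INTER_CUBIC)[:, :]
c=np.hstack([cv2.resize(a,(400,295)),cv2.resize(b,(400,295))]);cv2.imwrite("pics/c6.png",c)
E
```

```text
(no output)
```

View pics/c6.png

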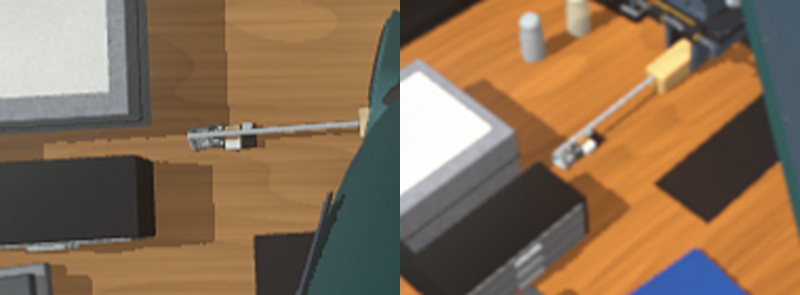

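Emit:
arm_command:
  dp:
    - [0, 0, -10]
    - [0, 0, -25]
    - [0, 0, -50]
    - [0, 0, -75]
    - [0, 0, -100]
    - [0, 0, -100]
    - [0, 0, -100]
    - [0, 0, -100]
    - [0, 0, -100]
    - [0, 0, -100]
  dr:
    - [0, 0, 0]
    - [0, 0, 0]
    - [0, 0, 0]
    - [0, 0, 0]
    - [0, 0, 0]
    - [0, 0, 0]
    - [0, 0, 0]
    - [0, 0, 0]
    - [0, 0, 0]
    - [0, 0, 0]
  grip: [0.8, 0.8, 0.8, 0.8, 0.8, 0.8, 0.8, 0.8, 0.8, 0.8]

```text
clock: 16.25
tcp_pos: [0.5942, -0.1147, 0.1084]
tool_rot: [[-0.053, 0.999, -0.001], [0.999, 0.053, 0.0], [0.0, -0.001, -1.0]]
contact_force: [0.1, -0.3, -1.8]
grip_width: 0.036
gripper_force: 45.0
```

```bash
python3 - <<'E'
from h import *
go([.431,-.184,.109],91.8)
P=camera("side")
for n in("rake","rake_tip"):
  print([(d["xy"],d["score"]) for d in mark_of(n,P)[:2]])
o=get_obs();R=np.array(o["tool_rot"]);p=np.array(o["tcp_pos"])
print(proj(P,p+R@np.array([.269,0,.006])),proj(P,p+R@np.array([.024,0,.0086])))
E
```

```text
dp [-60.6, -166.7, -0.4] dr [-0.0013, -0.0004, 0.0216]
[([276.4, 191.4], 0.78)]
[([223.8, 234.6], 0.68)]
[222.40405824 234.33667486] [281.5755649  190.43533698]
```

Emit:
arm_command:
  dp:
    - [-10, -28, 0]
    - [-20, -56, 0]
    - [-30, -84, 0]
    - [-40, -112, 0]
    - [-50, -140, 0]
    - [-61, -167, 0]
    - [-61, -167, 0]
    - [-61, -167, 0]
    - [-61, -167, 0]
    - [-61, -167, 0]
  dr:
    - [0, 0, 0.022]
    - [0, 0, 0.022]
    - [0, 0, 0.022]
    - [0, 0, 0.022]
    - [0, 0, 0.022]
    - [0, 0, 0.022]
    - [0, 0, 0.022]
    - [0, 0, 0.022]
    - [0, 0, 0.022]
    - [0, 0, 0.022]
  grip: [0.8, 0.8, 0.8, 0.8, 0.8, 0.8, 0.8, 0.8, 0.8, 0.8]

```text
clock: 17.4
tcp_pos: [0.4319, -0.1844, 0.1093]
tool_rot: [[-0.032, 0.999, 0.0], [0.999, 0.032, -0.0], [-0.0, 0.0, -1.0]]
contact_force: [0.1, 0.5, -1.4]
grip_width: 0.0356
gripper_force: 45.0
```

Emit:
arm_command:
  dp:
    - [0, 0, 20]
    - [0, 0, 40]
    - [0, 0, 60]
    - [0, 0, 75]
    - [0, 0, 84]
    - [0, 0, 90]
    - [0, 0, 93]
    - [0, 0, 95]
    - [0, 0, 95]
    - [0, 0, 95]
  dr:
    - [0, 0, 0]
    - [0, 0, 0]
    - [0, 0, 0]
    - [0, 0, 0]
    - [0, 0, 0]
    - [0, 0, 0]
    - [0, 0, 0]
    - [0, 0, 0]
    - [0, 0, 0]
    - [0, 0, 0]
  grip: [0.8, 0.8, 0.8, 0.8, 0.8, 0.8, 0.8, 0.8, 0.8, 0.8]

```text
clock: 18.4
tcp_pos: [0.4314, -0.1847, 0.0146]
tool_rot: [[-0.031, 1.0, 0.001], [1.0, 0.031, -0.0], [-0.0, 0.001, -1.0]]
contact_force: [0.3, 0.0, -2.1]
grip_width: 0.0361
gripper_force: 45.0
```

Emit:
arm_command:
  dp:
    - [0, 0, 1]
    - [0, 0, 2]
    - [0, 0, 2]
    - [0, 0, 2]
    - [0, 0, 2]
    - [0, 0, 2]
    - [0, 0, 2]
    - [0, 0, 2]
    - [0, 0, 2]
    - [0, 0, 2]
  dr:
    - [0, 0, 0]
    - [0, 0, 0]
    - [0, 0, 0]
    - [0, 0, 0]
    - [0, 0, 0]
    - [0, 0, 0]
    - [0, 0, 0]
    - [0, 0, 0]
    - [0, 0, 0]
    - [0, 0, 0]
  grip: [0.8, 0.8, 0.8, 0.4, 0.2, 0.1, 0.1, 0.1, 0.1, 0.1]

```text
clock: 19.4
tcp_pos: [0.4312, -0.1845, 0.0122]
tool_rot: [[-0.031, 1.0, -0.0], [1.0, 0.031, 0.0], [0.0, -0.0, -1.0]]
contact_force: [0.7, 0.6, 0.3]
grip_width: 0.0818
gripper_force: 0.0
```

Emit:
arm_command:
  dp:
    - [0, 0, -15]
    - [0, 0, -40]
    - [0, 0, -80]
    - [0, 0, -120]
    - [0, 0, -160]
    - [0, 0, -180]
    - [0, 0, -180]
    - [0, 0, -180]
    - [0, 0, -180]
    - [0, 0, -180]
  dr:
    - [0, 0, 0]
    - [0, 0, 0]
    - [0, 0, 0]
    - [0, 0, 0]
    - [0, 0, 0]
    - [0, 0, 0]
    - [0, 0, 0]
    - [0, 0, 0]
    - [0, 0, 0]
    - [0, 0, 0]
  grip: [0.1, 0, 0, 0, 0, 0, 0, 0, 0, 0]

```text
clock: 20.4
tcp_pos: [0.4305, -0.1843, 0.191]
tool_rot: [[-0.031, 1.0, -0.002], [1.0, 0.031, 0.001], [0.001, -0.002, -1.0]]
contact_force: [0.1, 0.1, -0.4]
grip_width: 0.091
gripper_force: 0.0
```

```bash
python3 - <<'E'
from h import *
np.set_printoptions(precision=4,suppress=True)
P=camera("top")
for n in("magnet","clip","eraser","stick","sharpener","rake","rake_tip"):
  print(n,[(d["xy"],d["score"],at(P,d["xy"],.0)) for d in mark_of(n,P)[:2]])
go([.578,.03,.22],93)
E
```

```text
magnet [([207.0, 196.4], 0.42, array([0.5773, 0.1411, 0.    ]))]
clip [([215.5, 193.0], 0.5, array([0.5854, 0.1199, 0.    ])), ([362.6, 126.5], 0.26, array([ 0.7471, -0.2516,  0.    ]))]
eraser [([225.2, 193.8], 0.58, array([0.583 , 0.0959, 0.    ]))]
stick []
sharpener []
rake [([329.5, 253.6], 0.56, array([ 0.4307, -0.1586,  0.    ]))]
rake_tip [([229.5, 259.6], 0.58, array([0.4208, 0.0866, 0.    ]))]
 dp [209.9, 153.4, -27.8] dr [-0.0001, -0.0002, -0.0214]
```

Emit:
arm_command:
  dp:
    - [24, 15, -5]
    - [48, 30, -9]
    - [72, 45, -9]
    - [96, 60, -9]
    - [120, 80, -9]
    - [145, 100, -9]
    - [170, 120, -9]
    - [195, 140, -9]
    - [229, 158, -9]
    - [229, 158, -9]
  dr:
    - [0, 0, -0.021]
    - [0, 0, -0.021]
    - [0, 0, -0.021]
    - [0, 0, -0.021]
    - [0, 0, -0.021]
    - [0, 0, -0.021]
    - [0, 0, -0.021]
    - [0, 0, -0.021]
    - [0, 0, -0.021]
    - [0, 0, -0.021]
  grip: [0, 0, 0, 0, 0, 0, 0, 0, 0, 0]

```text
clock: 21.8
tcp_pos: [0.5836, 0.0521, 0.2014]
tool_rot: [[-0.054, 0.999, 0.001], [0.999, 0.054, 0.001], [0.0, 0.001, -1.0]]
contact_force: [-0.9, 0.3, 0.3]
grip_width: 0.0911
gripper_force: 0.0
```

```bash
python3 - <<'E'
from h import *
np.set_printoptions(precision=4,suppress=True)
P=camera("wrist")
cv2.imwrite("pics/w7.png",cv2.resize(P["color"][50:270,180:380,::-1],None,fx=2.7,fy=2.7,interpolation=cv2.INTER_CUBIC))
for n in("magnet","clip","eraser","stick"):
  print(n,[(d["xy"],d["score"],at(P,d["xy"],.0)) for d in mark_of(n,P)[:2]],[(d["extent"],d["score"]) for d in look_for(n,P)[:1]])
print(get_obs()["tcp_pos"])
np.save("w7.npy",P,allow_pickle=True)
E
```

```text
magnet [([284.6, 109.6], 0.71, array([0.5826, 0.14  , 0.    ]))] [([277.1, 102.9, 293.4, 116.4], 0.92)]
clip [([284.8, 128.6], 0.91, array([0.584 , 0.1191, 0.    ]))] [([272.8, 115.5, 294.6, 133.5], 0.85)]
eraser [([278.4, 141.1], 0.94, array([0.5773, 0.1046, 0.    ]))] [([267.5, 129.5, 294.7, 151.4], 0.7)]
stick [([280.6, 157.1], 0.91, array([0.5809, 0.0862, 0.    ]))] [([270.2, 148.6, 294.9, 162.2], 0.59)]
[0.5818 0.0486 0.2014]
```

View pics/w7.png

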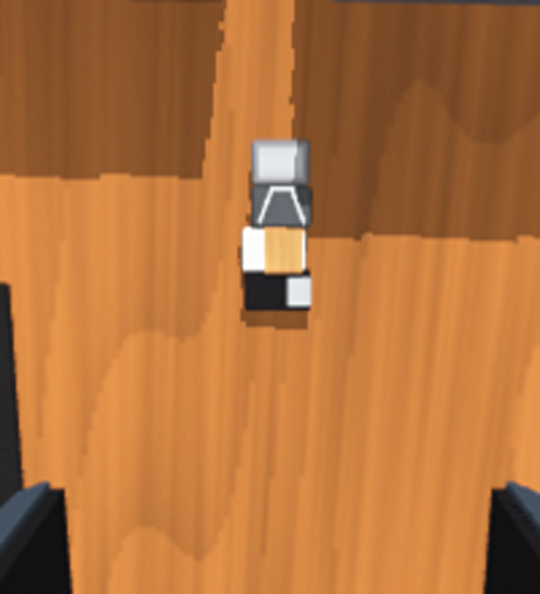

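Emit:
arm_command:
  dp:
    - [28, 1, 45]
    - [28, 1, 90]
    - [28, 1, 130]
    - [28, 1, 160]
    - [28, 1, 180]
    - [28, 1, 190]
    - [28, 1, 197]
    - [28, 1, 197]
    - [28, 1, 197]
    - [28, 1, 197]
  dr:
    - [0, 0, 0]
    - [0, 0, 0]
    - [0, 0, 0]
    - [0, 0, 0]
    - [0, 0, 0]
    - [0, 0, 0]
    - [0, 0, 0]
    - [0, 0, 0]
    - [0, 0, 0]
    - [0, 0, 0]
  grip: [0.3, 0.3, 0.3, 0.3, 0.3, 0.3, 0.3, 0.6, 0.8, 0.9]
  grip_force: 20

```text
clock: 23.25
tcp_pos: [0.5823, 0.0772, 0.0053]
tool_rot: [[-0.052, 0.999, 0.002], [0.999, 0.052, 0.0], [0.0, 0.002, -1.0]]
contact_force: [0.2, -0.1, 1.0]
grip_width: 0.0425
gripper_force: 0.0
```

Emit:
arm_command:
  dp:
    - [0, 0, 0]
    - [0, 0, 0]
    - [0, 0, 0]
    - [0, 0, -10]
    - [0, 0, -30]
    - [0, 0, -60]
    - [0, 0, -90]
    - [0, 0, -120]
    - [0, 0, -120]
    - [0, 0, -120]
  dr:
    - [0, 0, 0]
    - [0, 0, 0]
    - [0, 0, 0]
    - [0, 0, 0]
    - [0, 0, 0]
    - [0, 0, 0]
    - [0, 0, 0]
    - [0, 0, 0]
    - [0, 0, 0]
    - [0, 0, 0]
  grip: [0.95, 0.95, 0.95, 0.95, 0.95, 0.95, 0.95, 0.95, 0.95, 0.95]
  grip_force: 20

```text
clock: 24.25
tcp_pos: [0.5818, 0.0772, 0.1251]
tool_rot: [[-0.052, 0.999, 0.001], [0.999, 0.052, 0.0], [0.0, 0.002, -1.0]]
contact_force: [-0.0, 0.3, -0.7]
grip_width: 0.0276
gripper_force: 20.0
```

```bash
python3 - <<'E'
from h import *
go([.5555,-.256,.12],94)
E
```

```text
dp [-331.4, -43.6, 5.0] dr [0.0015, -0.0001, -0.0178]
```

Emit:
arm_command:
  dp:
    - [-35, -5, 0]
    - [-70, -10, 0]
    - [-105, -15, 0]
    - [-140, -20, 0]
    - [-180, -25, 0]
    - [-220, -30, 0]
    - [-260, -35, 0]
    - [-300, -40, 0]
    - [-331, -44, 0]
    - [-331, -44, 0]
  dr:
    - [0, 0, -0.018]
    - [0, 0, -0.018]
    - [0, 0, -0.018]
    - [0, 0, -0.018]
    - [0, 0, -0.018]
    - [0, 0, -0.018]
    - [0, 0, -0.018]
    - [0, 0, -0.018]
    - [0, 0, -0.018]
    - [0, 0, -0.018]
  grip: [0.95, 0.95, 0.95, 0.95, 0.95, 0.95, 0.95, 0.95, 0.95, 0.95]

```text
clock: 25.25
tcp_pos: [0.5539, -0.2584, 0.1231]
tool_rot: [[-0.067, 0.998, -0.001], [0.998, 0.067, 0.0], [0.0, -0.001, -1.0]]
contact_force: [-0.1, 0.3, 0.2]
grip_width: 0.0273
gripper_force: 20.0
```

```bash
python3 - <<'E'
from h import *
P=camera("top")
c=np.array([at(P,(x/1.4,y/1.4),.05)[:2] for x,y in [(500,242),(614,250),(611,322),(493,312)]]);print(c,c.mean(0))
h=at(P,(444,207),.06);print(h,get_obs()["grip_width"],get_obs()["tcp_pos"])
W=camera("wrist");save(W,"w8.png")
E
```

```text
[[ 0.62108339 -0.22301945]
 [ 0.60373085 -0.41420579]
 [ 0.48283668 -0.40260896]
 [ 0.50308744 -0.20700269]] [ 0.55268459 -0.31170922]
[ 0.53553841 -0.41890012  0.06      ] 0.027449725067971612 [ 0.55386031 -0.25670497  0.12298501]
```

View pics/w8.png

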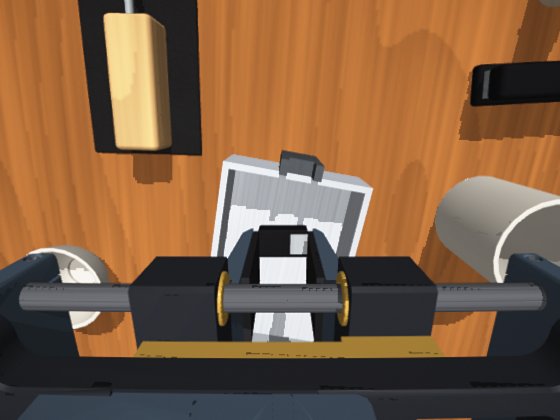

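Emit:
arm_command:
  dp:
    - [0, 2, 30]
    - [0, 2, 60]
    - [0, 2, 85]
    - [0, 2, 100]
    - [0, 2, 108]
    - [0, 2, 108]
    - [0, 2, 108]
    - [0, 2, 108]
    - [0, 2, 100]
    - [0, 2, 70]
  dr:
    - [0, 0, 0]
    - [0, 0, 0]
    - [0, 0, 0]
    - [0, 0, 0]
    - [0, 0, 0]
    - [0, 0, 0]
    - [0, 0, 0]
    - [0, 0, 0]
    - [0, 0, 0]
    - [0, 0, 0]
  grip: [0.95, 0.95, 0.95, 0.95, 0.95, 0.95, 0.5, 0.5, 0.5, 0.5]

```text
clock: 26.35
tcp_pos: [0.5555, -0.2549, 0.0535]
tool_rot: [[-0.07, 0.998, -0.003], [0.998, 0.07, 0.002], [0.002, -0.003, -1.0]]
contact_force: [0.2, 0.8, 0.8]
grip_width: 0.046
gripper_force: 0.0
```

```bash
python3 - <<'E'
from h import *
print(get_obs()["tcp_pos"],get_obs()["grip_width"])
go([.58,.094,.15],93)
E
```

```text
[ 0.55550065 -0.25485262  0.05350056] 0.04596917474992214
 dp [346.5, 48.5, -96.0] dr [-0.0028, -0.0017, 0.0176]
```

Emit:
arm_command:
  dp:
    - [0, 0, -45]
    - [5, 1, -90]
    - [50, 8, -100]
    - [95, 14, -100]
    - [140, 20, -100]
    - [185, 26, -100]
    - [230, 33, -100]
    - [275, 40, -100]
    - [308, 45, -100]
    - [308, 45, -100]
  dr:
    - [0, 0, 0.017]
    - [0, 0, 0.017]
    - [0, 0, 0.017]
    - [0, 0, 0.017]
    - [0, 0, 0.017]
    - [0, 0, 0.017]
    - [0, 0, 0.017]
    - [0, 0, 0.017]
    - [0, 0, 0.017]
    - [0, 0, 0.017]
  grip: [0.3, 0.3, 0.3, 0.3, 0.3, 0.3, 0.3, 0.3, 0.3, 0.3]

```text
clock: 27.35
tcp_pos: [0.5805, 0.0582, 0.1555]
tool_rot: [[-0.056, 0.998, 0.002], [0.998, 0.056, 0.0], [0.0, 0.002, -1.0]]
contact_force: [-0.1, -0.5, -0.6]
grip_width: 0.0636
gripper_force: 0.0
```

```bash
cat > lk.py <<'E'
from h import *
import sys
np.set_printoptions(precision=4,suppress=True)
P=camera("wrist");save(P,"wl.png")
for n in sys.argv[1:]:
  print(n,[(d["xy"],d["score"],at(P,d["xy"],.0)) for d in mark_of(n,P)[:1]],[(d["extent"],at(P,d["extent"][:2],.012),at(P,d["extent"][2:],.012)) for d in look_for(n,P)[:1]])
print(get_obs()["tcp_pos"])
E
python3 lk.py eraser clip magnet stick
```

```text
eraser [([284.0, 152.3], 0.6, array([0.581 , 0.1028, 0.    ]))] [([270.1, 141.5, 297.1, 160.5], array([0.5666, 0.1138, 0.012 ]), array([0.5943, 0.0967, 0.012 ]))]
clip [([287.0, 135.0], 0.7, array([0.583 , 0.1204, 0.    ]))] [([273.7, 122.1, 300.5, 142.7], array([0.5692, 0.1324, 0.012 ]), array([0.5965, 0.1143, 0.012 ]))]
magnet [([290.1, 114.6], 0.83, array([0.5849, 0.1404, 0.    ]))] []
stick [] []
[0.5802 0.0542 0.1543]
```

Emit:
arm_command:
  dp:
    - [41, 3, 45]
    - [41, 3, 90]
    - [41, 3, 120]
    - [41, 3, 138]
    - [41, 3, 147]
    - [41, 3, 150]
    - [41, 3, 150]
    - [41, 3, 150]
    - [41, 3, 150]
    - [41, 3, 150]
  dr:
    - [0, 0, 0]
    - [0, 0, 0]
    - [0, 0, 0]
    - [0, 0, 0]
    - [0, 0, 0]
    - [0, 0, 0]
    - [0, 0, 0]
    - [0, 0, 0]
    - [0, 0, 0]
    - [0, 0, 0]
  grip: [0.3, 0.3, 0.3, 0.3, 0.3, 0.3, 0.6, 0.8, 0.9, 0.95]
  grip_force: 20

```text
clock: 28.8
tcp_pos: [0.5814, 0.0961, 0.005]
tool_rot: [[-0.053, 0.999, 0.001], [0.999, 0.053, 0.0], [0.0, 0.001, -1.0]]
contact_force: [0.8, 0.2, -0.5]
grip_width: 0.0344
gripper_force: 0.0
```

Emit:
arm_command:
  dp:
    - [0, 0, 0]
    - [0, 0, 0]
    - [0, 0, -10]
    - [0, 0, -30]
    - [0, 0, -60]
    - [0, 0, -90]
    - [0, 0, -120]
    - [0, 0, -120]
    - [0, 0, -120]
    - [0, 0, -120]
  dr:
    - [0, 0, 0]
    - [0, 0, 0]
    - [0, 0, 0]
    - [0, 0, 0]
    - [0, 0, 0]
    - [0, 0, 0]
    - [0, 0, 0]
    - [0, 0, 0]
    - [0, 0, 0]
    - [0, 0, 0]
  grip: [0.95, 0.95, 0.95, 0.95, 0.95, 0.95, 0.95, 0.95, 0.95, 0.95]

```text
clock: 29.8
tcp_pos: [0.5803, 0.096, 0.1235]
tool_rot: [[-0.053, 0.999, -0.001], [0.999, 0.053, -0.0], [-0.0, -0.001, -1.0]]
contact_force: [-0.7, 0.3, -0.6]
grip_width: 0.0267
gripper_force: 20.0
```

```bash
python3 - <<'E'
from h import *
go([.554,-.300,.123],94)
E
```

```text
dp [-394.0, -47.3, 0.6] dr [-0.0012, 0.0, -0.0168]
```

Emit:
arm_command:
  dp:
    - [-30, -4, 0]
    - [-75, -9, 0]
    - [-120, -14, 0]
    - [-165, -20, 0]
    - [-210, -25, 0]
    - [-255, -31, 0]
    - [-300, -36, 0]
    - [-345, -42, 0]
    - [-394, -47, 0]
    - [-394, -47, 0]
  dr:
    - [0, 0, -0.017]
    - [0, 0, -0.017]
    - [0, 0, -0.017]
    - [0, 0, -0.017]
    - [0, 0, -0.017]
    - [0, 0, -0.017]
    - [0, 0, -0.017]
    - [0, 0, -0.017]
    - [0, 0, -0.017]
    - [0, 0, -0.017]
  grip: [0.95, 0.95, 0.95, 0.95, 0.95, 0.95, 0.95, 0.95, 0.95, 0.95]

```text
clock: 30.8
tcp_pos: [0.5541, -0.3044, 0.1232]
tool_rot: [[-0.066, 0.998, -0.001], [0.998, 0.066, -0.0], [-0.0, -0.001, -1.0]]
contact_force: [-0.7, 0.4, -0.3]
grip_width: 0.0264
gripper_force: 20.0
```

Emit:
arm_command:
  dp:
    - [0, 0, 25]
    - [0, 0, 55]
    - [0, 0, 80]
    - [0, 0, 98]
    - [0, 0, 108]
    - [0, 0, 108]
    - [0, 0, 108]
    - [0, 0, 108]
    - [0, 0, 100]
    - [0, 0, 70]
  dr:
    - [0, 0, 0]
    - [0, 0, 0]
    - [0, 0, 0]
    - [0, 0, 0]
    - [0, 0, 0]
    - [0, 0, 0]
    - [0, 0, 0]
    - [0, 0, 0]
    - [0, 0, 0]
    - [0, 0, 0]
  grip: [0.95, 0.95, 0.95, 0.95, 0.95, 0.95, 0.5, 0.5, 0.5, 0.5]

```text
clock: 31.8
tcp_pos: [0.5537, -0.2992, 0.0535]
tool_rot: [[-0.07, 0.998, -0.003], [0.998, 0.07, 0.002], [0.002, -0.003, -1.0]]
contact_force: [-0.2, 0.1, 0.4]
grip_width: 0.0454
gripper_force: 0.0
```

```bash
python3 - <<'E'
from h import *
print(get_obs()["tcp_pos"],get_obs()["grip_width"])
go([.582,.065,.155],93)
E
```

```text
[ 0.55370783 -0.29918774  0.05353216] 0.045403627254995214
 dp [361.5, 53.4, -100.9] dr [-0.0026, -0.0018, 0.0177]
```

Emit:
arm_command:
  dp:
    - [0, 0, -45]
    - [20, 3, -90]
    - [65, 9, -100]
    - [110, 16, -100]
    - [155, 22, -100]
    - [200, 29, -100]
    - [245, 36, -100]
    - [290, 42, -100]
    - [335, 49, -100]
    - [361, 53, -100]
  dr:
    - [0, 0, 0.017]
    - [0, 0, 0.017]
    - [0, 0, 0.017]
    - [0, 0, 0.017]
    - [0, 0, 0.017]
    - [0, 0, 0.017]
    - [0, 0, 0.017]
    - [0, 0, 0.017]
    - [0, 0, 0.017]
    - [0, 0, 0.017]
  grip: [0.3, 0.3, 0.3, 0.3, 0.3, 0.3, 0.3, 0.3, 0.3, 0.3]

```text
clock: 32.8
tcp_pos: [0.5827, 0.0668, 0.1557]
tool_rot: [[-0.054, 0.999, 0.002], [0.999, 0.054, 0.0], [0.0, 0.002, -1.0]]
contact_force: [1.1, -1.5, 0.7]
grip_width: 0.0644
gripper_force: 0.0
```

```bash
python3 lk.py clip magnet
```

```text
clip [([283.0, 140.5], 0.89, array([0.5816, 0.1232, 0.    ]))] [([272.7, 135.6, 297.4, 150.6], array([0.5712, 0.1282, 0.012 ]), array([0.5963, 0.115 , 0.012 ]))]
magnet [([285.6, 123.3], 0.93, array([0.5833, 0.1403, 0.    ]))] [([272.9, 114.9, 296.4, 135.4], array([0.5705, 0.1476, 0.012 ]), array([0.5943, 0.1296, 0.012 ]))]
[0.5826 0.0636 0.155 ]
```

Emit:
arm_command:
  dp:
    - [49, 3, 45]
    - [49, 3, 90]
    - [49, 3, 120]
    - [49, 3, 138]
    - [49, 3, 147]
    - [49, 3, 150]
    - [49, 3, 150]
    - [49, 3, 150]
    - [49, 3, 150]
    - [49, 3, 150]
  dr:
    - [0, 0, 0]
    - [0, 0, 0]
    - [0, 0, 0]
    - [0, 0, 0]
    - [0, 0, 0]
    - [0, 0, 0]
    - [0, 0, 0]
    - [0, 0, 0]
    - [0, 0, 0]
    - [0, 0, 0]
  grip: [0.3, 0.3, 0.3, 0.3, 0.3, 0.3, 0.6, 0.8, 0.9, 0.95]
  grip_force: 20

```text
clock: 34.05
tcp_pos: [0.5834, 0.1131, 0.0051]
tool_rot: [[-0.053, 0.999, 0.001], [0.999, 0.053, 0.0], [0.0, 0.001, -1.0]]
contact_force: [-0.3, 0.4, -0.8]
grip_width: 0.0349
gripper_force: 0.0
```

Emit:
arm_command:
  dp:
    - [0, 0, 0]
    - [0, 0, 0]
    - [0, 0, -10]
    - [0, 0, -30]
    - [0, 0, -60]
    - [0, 0, -90]
    - [0, 0, -120]
    - [0, 0, -120]
    - [0, 0, -120]
    - [0, 0, -120]
  dr:
    - [0, 0, 0]
    - [0, 0, 0]
    - [0, 0, 0]
    - [0, 0, 0]
    - [0, 0, 0]
    - [0, 0, 0]
    - [0, 0, 0]
    - [0, 0, 0]
    - [0, 0, 0]
    - [0, 0, 0]
  grip: [0.95, 0.95, 0.95, 0.95, 0.95, 0.95, 0.95, 0.95, 0.95, 0.95]

```text
clock: 35.05
tcp_pos: [0.5823, 0.1129, 0.1235]
tool_rot: [[-0.053, 0.999, -0.001], [0.999, 0.053, -0.0], [-0.0, -0.001, -1.0]]
contact_force: [0.1, -0.6, -0.2]
grip_width: 0.0249
gripper_force: 20.0
```

```bash
python3 - <<'E'
from h import *
go([.552,-.335,.123],90)
P=camera("top")
print([(d["extent"],d["score"]) for n in("clip","magnet","eraser","stick") for d in look_for(n,P)[:1]])
E
```

```text
dp [-445.7, -54.0, 0.6] dr [-0.0012, 0.0001, 0.053]
[([439.8, 191.7, 514.9, 207.9], 0.39), ([363.5, 193.4, 366.2, 207.2], 0.53)]
```

Emit:
arm_command:
  dp:
    - [-40, -5, 0]
    - [-85, -10, 0]
    - [-130, -16, 0]
    - [-175, -21, 0]
    - [-220, -27, 0]
    - [-265, -32, 0]
    - [-310, -38, 0]
    - [-355, -43, 0]
    - [-400, -49, 0]
    - [-445, -54, 0]
  dr:
    - [0, 0, 0.01]
    - [0, 0, 0.02]
    - [0, 0, 0.03]
    - [0, 0, 0.04]
    - [0, 0, 0.053]
    - [0, 0, 0.053]
    - [0, 0, 0.053]
    - [0, 0, 0.053]
    - [0, 0, 0.053]
    - [0, 0, 0.053]
  grip: [0.95, 0.95, 0.95, 0.95, 0.95, 0.95, 0.95, 0.95, 0.95, 0.95]

```text
clock: 36.3
tcp_pos: [0.552, -0.3361, 0.1239]
tool_rot: [[0.0, 1.0, -0.0], [1.0, -0.0, 0.0], [0.0, -0.0, -1.0]]
contact_force: [1.3, 0.8, 0.5]
grip_width: 0.0246
gripper_force: 20.0
```

Emit:
arm_command:
  dp:
    - [0, 0, 15]
    - [0, 0, 45]
    - [0, 0, 75]
    - [0, 0, 95]
    - [0, 0, 107]
    - [0, 0, 107]
    - [0, 0, 107]
    - [0, 0, 107]
    - [0, 0, 100]
    - [0, 0, 70]
  dr:
    - [0, 0, 0]
    - [0, 0, 0]
    - [0, 0, 0]
    - [0, 0, 0]
    - [0, 0, 0]
    - [0, 0, 0]
    - [0, 0, 0]
    - [0, 0, 0]
    - [0, 0, 0]
    - [0, 0, 0]
  grip: [0.95, 0.95, 0.95, 0.95, 0.95, 0.95, 0.5, 0.5, 0.5, 0.5]

```text
clock: 37.3
tcp_pos: [0.5514, -0.3335, 0.0534]
tool_rot: [[0.0, 1.0, -0.003], [1.0, -0.0, 0.002], [0.002, -0.003, -1.0]]
contact_force: [-0.4, 0.3, 0.1]
grip_width: 0.0459
gripper_force: 0.0
```

```bash
python3 - <<'E'
from h import *
print(get_obs()["tcp_pos"],get_obs()["grip_width"])
go([.582,.080,.155],93)
E
```

```text
[ 0.55136957 -0.33345886  0.0534073 ] 0.04590304910564823
 dp [413.6, 30.3, -100.9] dr [-0.0026, -0.0019, -0.0524]
```

Emit:
arm_command:
  dp:
    - [0, 0, -45]
    - [30, 3, -90]
    - [78, 6, -100]
    - [126, 9, -100]
    - [174, 13, -100]
    - [222, 17, -100]
    - [270, 20, -100]
    - [318, 24, -100]
    - [366, 27, -100]
    - [413, 30, -100]
  dr:
    - [0, 0, -0.01]
    - [0, 0, -0.02]
    - [0, 0, -0.03]
    - [0, 0, -0.04]
    - [0, 0, -0.052]
    - [0, 0, -0.052]
    - [0, 0, -0.052]
    - [0, 0, -0.052]
    - [0, 0, -0.052]
    - [0, 0, -0.052]
  grip: [0.3, 0.3, 0.3, 0.3, 0.3, 0.3, 0.3, 0.3, 0.3, 0.3]

```text
clock: 38.3
tcp_pos: [0.5827, 0.0808, 0.1557]
tool_rot: [[-0.052, 0.999, 0.002], [0.999, 0.052, 0.0], [0.0, 0.002, -1.0]]
contact_force: [1.3, 0.1, 0.2]
grip_width: 0.0642
gripper_force: 0.0
```

```bash
python3 lk.py magnet
```

```text
magnet [([320.7, 171.6], 0.62, array([0.6228, 0.1075, 0.    ]))] [([308.8, 162.9, 330.1, 180.2], array([0.6086, 0.1175, 0.012 ]), array([0.6315, 0.1012, 0.012 ]))]
[0.5828 0.0811 0.1555]
```

Emit:
arm_command:
  dp:
    - [24, 39, 20]
    - [24, 39, 60]
    - [24, 39, 100]
    - [24, 39, 130]
    - [24, 39, 146]
    - [24, 39, 151]
    - [24, 39, 151]
    - [24, 39, 151]
    - [24, 39, 151]
    - [24, 39, 151]
  dr:
    - [0, 0, 0]
    - [0, 0, 0]
    - [0, 0, 0]
    - [0, 0, 0]
    - [0, 0, 0]
    - [0, 0, 0]
    - [0, 0, 0]
    - [0, 0, 0]
    - [0, 0, 0]
    - [0, 0, 0]
  grip: [0.1, 0.1, 0.1, 0.1, 0.1, 0.1, 0.4, 0.6, 0.8, 0.95]
  grip_force: 20

```text
clock: 39.45
tcp_pos: [0.621, 0.1048, 0.0044]
tool_rot: [[-0.052, 0.999, 0.002], [0.999, 0.052, 0.0], [0.0, 0.002, -1.0]]
contact_force: [0.0, 0.1, -0.7]
grip_width: 0.0532
gripper_force: 0.0
```

Emit:
arm_command:
  dp:
    - [0, 0, 0]
    - [0, 0, 0]
    - [0, 0, 0]
    - [0, 0, -10]
    - [0, 0, -30]
    - [0, 0, -60]
    - [0, 0, -90]
    - [0, 0, -120]
    - [0, 0, -120]
    - [0, 0, -120]
  dr:
    - [0, 0, 0]
    - [0, 0, 0]
    - [0, 0, 0]
    - [0, 0, 0]
    - [0, 0, 0]
    - [0, 0, 0]
    - [0, 0, 0]
    - [0, 0, 0]
    - [0, 0, 0]
    - [0, 0, 0]
  grip: [0.95, 0.95, 0.95, 0.95, 0.95, 0.95, 0.95, 0.95, 0.95, 0.95]

```text
clock: 40.45
tcp_pos: [0.6206, 0.1048, 0.1242]
tool_rot: [[-0.052, 0.999, 0.002], [0.999, 0.052, 0.0], [0.0, 0.002, -1.0]]
contact_force: [-0.1, 0.2, -0.0]
grip_width: 0.0231
gripper_force: 20.0
```

```bash
python3 - <<'E'
from h import *
go([.574,-.318,.123],90)
E
```

```text
dp [-419.8, -68.5, 1.0] dr [0.0015, -0.0002, 0.052]
```

```bash
python3 - <<'E'
from h import *
go([.548,-.363,.123],88)
P=camera("top");d=mark_of("bar_tip",P);print(d[:1],at(P,d[0]["xy"],.255) if d else 0)
E
```

```text
dp [-463.4, -96.8, 1.0] dr [0.0015, -0.0002, 0.0869]
[{'xy': [508.6, 193.4], 'score': 0.73}] [ 0.54381587 -0.45313899  0.255     ]
```

Emit:
arm_command:
  dp:
    - [-40, -9, 0]
    - [-87, -18, 0]
    - [-134, -28, 0]
    - [-181, -38, 0]
    - [-228, -48, 0]
    - [-275, -58, 0]
    - [-322, -68, 0]
    - [-369, -77, 0]
    - [-416, -87, 0]
    - [-463, -97, 0]
  dr:
    - [0, 0, 0.01]
    - [0, 0, 0.02]
    - [0, 0, 0.04]
    - [0, 0, 0.06]
    - [0, 0, 0.087]
    - [0, 0, 0.087]
    - [0, 0, 0.087]
    - [0, 0, 0.087]
    - [0, 0, 0.087]
    - [0, 0, 0.087]
  grip: [0.95, 0.95, 0.95, 0.95, 0.95, 0.95, 0.95, 0.95, 0.95, 0.95]

```text
clock: 41.55
tcp_pos: [0.5462, -0.3642, 0.1219]
tool_rot: [[0.035, 0.999, -0.002], [0.999, -0.035, 0.001], [0.001, -0.002, -1.0]]
contact_force: [1.2, 0.3, 0.2]
grip_width: 0.0232
gripper_force: 20.0
```

Emit:
arm_command:
  dp:
    - [0, 0, 10]
    - [0, 0, 40]
    - [0, 0, 70]
    - [0, 0, 92]
    - [0, 0, 105]
    - [0, 0, 105]
    - [0, 0, 105]
    - [0, 0, 105]
    - [0, 0, 95]
    - [0, 0, 65]
  dr:
    - [0, 0, 0]
    - [0, 0, 0]
    - [0, 0, 0]
    - [0, 0, 0]
    - [0, 0, 0]
    - [0, 0, 0]
    - [0, 0, 0]
    - [0, 0, 0]
    - [0, 0, 0]
    - [0, 0, 0]
  grip: [0.95, 0.95, 0.95, 0.95, 0.95, 0.95, 0.5, 0.5, 0.5, 0.5]

```text
clock: 42.55
tcp_pos: [0.5464, -0.3619, 0.0578]
tool_rot: [[0.035, 0.999, -0.002], [0.999, -0.035, 0.002], [0.002, -0.002, -1.0]]
contact_force: [0.1, 0.4, 0.2]
grip_width: 0.0454
gripper_force: 0.0
```

```bash
python3 - <<'E'
from h import *
print(get_obs()["tcp_pos"],get_obs()["grip_width"])
go([.50,-.12,.25],88)
E
```

```text
[ 0.54644117 -0.36187849  0.05783643] 0.04536359683769016
 dp [240.4, -55.3, -191.6] dr [-0.0023, -0.0016, -0.0001]
```

Emit:
arm_command:
  dp:
    - [0, 0, -40]
    - [0, 0, -85]
    - [15, -5, -130]
    - [60, -15, -150]
    - [105, -25, -150]
    - [150, -35, -150]
    - [195, -45, -150]
    - [240, -55, -150]
    - [280, -55, -150]
    - [280, -55, -150]
  dr:
    - [0, 0, 0]
    - [0, 0, 0]
    - [0, 0, 0]
    - [0, 0, 0]
    - [0, 0, 0]
    - [0, 0, 0]
    - [0, 0, 0]
    - [0, 0, 0]
    - [0, 0, 0]
    - [0, 0, 0]
  grip: [0.5, 0.5, 0.5, 0.9, 1, 1, 1, 1, 1, 1]

```text
clock: 43.55
tcp_pos: [0.5021, -0.0776, 0.2097]
tool_rot: [[0.032, 0.999, 0.002], [0.999, -0.032, 0.0], [0.0, 0.002, -1.0]]
contact_force: [0.4, -1.0, 0.3]
grip_width: 0.0005
gripper_force: 0.0
```

```bash
python3 - <<'E'
from h import *
np.set_printoptions(precision=4,suppress=True)
P=camera("top");Q=camera("side")
c=np.array([.5527,-.3117,0]);y=np.array([.097,.995,0]);x=np.array([.995,-.097,0])
for n in("magnet","clip","eraser","stick","bar_tip","bar_hinge","rake"):
  for d in mark_of(n,P)[:1]:
    w=at(P,d["xy"],.005);print(n,d["xy"],d["score"],w,(w-c)@x,(w-c)@y)
a=cv2.resize(P["color"][150:250,330:530,::-1],None,fx=4,fy=4,interpolation=cv2.INTER_CUBIC);cv2.imwrite("pics/t9.png",a)
print(get_obs()["tcp_pos"])
E
```

```text
magnet [408.4, 204.0] 0.65 [ 0.5486 -0.3558  0.005 ] 0.00022040397332352083 -0.04423138682283141
clip [397.9, 202.8] 0.52 [ 0.5521 -0.3301  0.005 ] 0.0011665036756111317 -0.018380278218549324
eraser [385.7, 199.8] 0.65 [ 0.5601 -0.3004  0.005 ] 0.006238414921713432 0.011912894990112142
stick [410.8, 204.9] 0.59 [ 0.5463 -0.3615  0.005 ] -0.0015408004170475754 -0.05021054360066243
bar_tip [510.5, 193.5] 0.56 [ 0.5698 -0.6069  0.005 ] 0.04568969636631026 -0.29208999419924536
bar_hinge [443.4, 206.0] 0.85 [ 0.5421 -0.4413  0.005 ] 0.002000979991710476 -0.12993898675897203
rake [333.0, 254.0] 0.52 [ 0.4298 -0.1664  0.005 ] -0.13640247982379683 0.1326494971577151
[ 0.5023 -0.0816  0.2082]
```

View pics/t9.png

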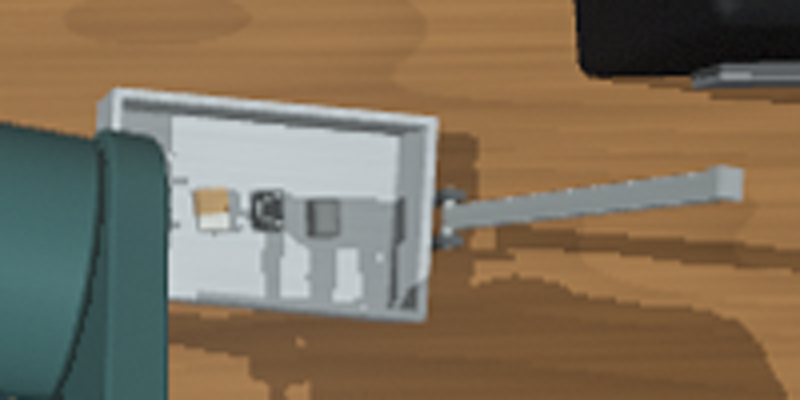

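```bash
python3 - <<'E'
from h import *
go([.505,-.08,.36],84.4,"up");go([.538,-.449,.36],84.4);go([.538,-.449,.2095],84.4)
print(get_obs()["joint_positions"])
E
```

```text
up dp [1.7, 2.6, -151.8] dr [-0.0001, -0.0001, 0.0616]
 dp [-365.8, 48.9, -151.8] dr [-0.0001, -0.0001, 0.0616]
 dp [-365.8, 48.9, -1.3] dr [-0.0001, -0.0001, 0.0616]
[-1.18547467e+01  4.73500875e+00  1.21456779e+02  3.50944474e-03
  5.38133296e+01 -9.78362305e+00]
```

Emit:
arm_command:
  dp:
    - [0, 0, -50]
    - [0, 0, -100]
    - [-30, 4, -150]
    - [-75, 10, -152]
    - [-123, 16, -152]
    - [-171, 23, -152]
    - [-219, 30, -152]
    - [-267, 36, -152]
    - [-316, 43, -152]
    - [-366, 49, -152]
  dr:
    - [0, 0, 0.01]
    - [0, 0, 0.02]
    - [0, 0, 0.03]
    - [0, 0, 0.04]
    - [0, 0, 0.062]
    - [0, 0, 0.062]
    - [0, 0, 0.062]
    - [0, 0, 0.062]
    - [0, 0, 0.062]
    - [0, 0, 0.062]
  grip: [0, 0, 0, 0, 0, 0, 0, 0, 0, 0]

```text
clock: 45.0
tcp_pos: [0.538, -0.4506, 0.36]
tool_rot: [[0.098, 0.995, -0.0], [0.995, -0.098, 0.0], [0.0, -0.0, -1.0]]
contact_force: [1.5, 1.0, -0.5]
grip_width: 0.0778
gripper_force: 0.0
```

```bash
python3 - <<'E'
from h import *
np.set_printoptions(precision=4,suppress=True)
go([.538,-.449,.2095],84.4);o=get_obs();print(o["tcp_pos"])
W=camera("wrist");save(W,"w10.png")
L=[(d["xy"],d["score"]) for d in mark_of("bar_tip",W)[:1]]
print(L,[at(W,q,.25) for q,_ in L],proj(W,[.537,-.455,.26]))
for n in("stick","eraser","clip","magnet"):
  print(n,[(d["xy"],d["score"],at(W,d["xy"],.005)) for d in mark_of(n,W)[:1]])
E
```

```text
dp [1.5, -0.1, 150.5] dr [-0.0002, -0.0003, -0.0]
[ 0.538  -0.4506  0.36  ]
[([286.0, 213.0], 0.97)] [array([ 0.5418, -0.4576,  0.25  ])] [280.5869 213.9929]
stick [([280.5, 32.1], 0.74, array([ 0.556, -0.247,  0.005]))]
eraser [([284.4, 60.7], 0.48, array([ 0.558 , -0.2875,  0.005 ]))]
clip [([282.5, 87.9], 0.47, array([ 0.5513, -0.3267,  0.005 ]))]
magnet [([284.6, 110.0], 0.62, array([ 0.5514, -0.3602,  0.005 ]))]
```

View pics/w10.png

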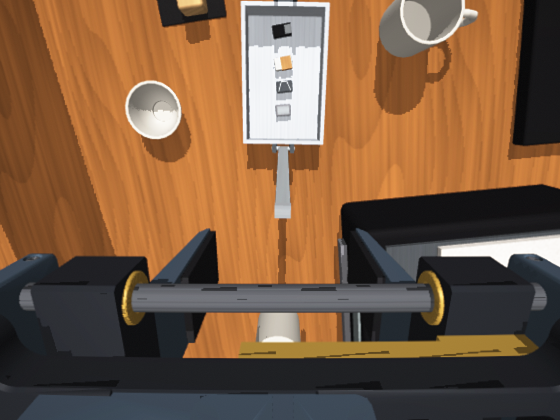

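Emit:
arm_command:
  dp:
    - [1, 3, 0]
    - [1, 3, 0]
    - [1, 3, 20]
    - [1, 3, 50]
    - [1, 3, 80]
    - [1, 3, 105]
    - [1, 3, 125]
    - [1, 3, 140]
    - [1, 3, 150]
    - [1, 3, 150]
  dr:
    - [0, 0, 0]
    - [0, 0, 0]
    - [0, 0, 0]
    - [0, 0, 0]
    - [0, 0, 0]
    - [0, 0, 0]
    - [0, 0, 0]
    - [0, 0, 0]
    - [0, 0, 0]
    - [0, 0, 0]
  grip: [0.4, 0.4, 0.4, 0.4, 0.4, 0.4, 0.4, 0.4, 0.4, 0.4]
  grip_force: 8

```text
clock: 46.3
tcp_pos: [0.5413, -0.4468, 0.2093]
tool_rot: [[0.096, 0.995, -0.001], [0.995, -0.096, 0.001], [0.001, -0.001, -1.0]]
contact_force: [-0.4, -0.2, 0.0]
grip_width: 0.0545
gripper_force: 0.0
```

Emit:
arm_command:
  dp:
    - [0, 0, 0]
    - [0, 0, 0]
    - [0, 0, 0]
    - [0, 0, 0]
    - [0, 0, 0]
    - [0, 0, 0]
    - [0, 0, 0]
    - [0, 0, 0]
    - [0, 0, 0]
    - [0, 0, 0]
  dr:
    - [0, 0, 0]
    - [0, 0, 0]
    - [0, 0, 0]
    - [0, 0, 0]
    - [0, 0, 0]
    - [0, 0, 0]
    - [0, 0, 0]
    - [0, 0, 0]
    - [0, 0, 0]
    - [0, 0, 0]
  grip: [0.6, 0.8, 1, 1, 1, 1, 1, 1, 1, 1]
  grip_force: 8

```text
clock: 47.3
tcp_pos: [0.5398, -0.4475, 0.2105]
tool_rot: [[0.097, 0.995, -0.003], [0.995, -0.097, 0.001], [0.0, -0.003, -1.0]]
contact_force: [-16.1, 0.5, 9.4]
grip_width: 0.0163
gripper_force: 8.0
```

```bash
python3 - <<'E'
from h import *
o=get_obs();p=np.array(o["tcp_pos"]);print(p,o["grip_width"])
# tray-plane arc, from the actual pinch point
u=np.array([.097,.995]);H=np.array([.541,-.415]);dy=(p[:2]-H)@u;dz=p[2]+.012-.06
r=np.hypot(dy,dz);t0=np.arctan2(dz,dy);print(r,t0)
for k,T in enumerate(np.linspace(t0,.08,21)): print(k,round(T,2),round((r*np.cos(T)-dy)*1000),round(-(r*np.sin(T)-dz)*1000))
E
```

```text
[ 0.53980581 -0.44745194  0.21052833] 0.01633354268581786
0.1657274187211789 1.7675993344183618
0 1.77 0 0
1 1.68 14 -2
2 1.6 28 -3
3 1.51 42 -3
4 1.43 56 -2
5 1.35 69 1
6 1.26 83 5
7 1.18 96 9
8 1.09 109 15
9 1.01 121 22
10 0.92 132 30
11 0.84 143 39
12 0.76 153 49
13 0.67 162 60
14 0.59 170 71
15 0.5 178 83
16 0.42 184 95
17 0.33 189 108
18 0.25 193 122
19 0.16 196 135
20 0.08 198 149
```

Emit:
arm_command:
  dp:
    - [14, -2, -2]
    - [28, -2, -3]
    - [42, -2, -3]
    - [56, -2, -2]
    - [69, -2, 1]
    - [83, -2, 5]
    - [96, -2, 9]
    - [109, -2, 15]
    - [121, -2, 22]
    - [132, -2, 30]
  dr:
    - [0, 0, 0]
    - [0, 0, 0]
    - [0, 0, 0]
    - [0, 0, 0]
    - [0, 0, 0]
    - [0, 0, 0]
    - [0, 0, 0]
    - [0, 0, 0]
    - [0, 0, 0]
    - [0, 0, 0]
  grip: [1, 1, 1, 1, 1, 1, 1, 1, 1, 1]
  grip_force: 8

```text
clock: 48.3
tcp_pos: [0.5531, -0.3146, 0.1806]
tool_rot: [[0.097, 0.995, 0.001], [0.995, -0.097, 0.0], [0.0, 0.001, -1.0]]
contact_force: [0.2, 3.0, 8.1]
grip_width: 0.0143
gripper_force: 8.0
```

```bash
python3 - <<'E'
from h import *
o=get_obs();p=np.array(o["tcp_pos"]);print(p,o["grip_width"],o["gripper_force"],o["contact_force"])
Q=camera("top");d=mark_of("bar_tip",Q);print(d[:1])
d=look_for("bar",Q);print(d[:1])
for T in(.5,.9,1.3,1.77):
  t=np.array([.541+.205*np.cos(T)*.097,-.415+.205*np.cos(T)*.995,.06+.205*np.sin(T)]);print(T,proj(Q,t))
E
```

```text
[ 0.55314685 -0.31455494  0.18058974] 0.01434830182967047 7.9997071623802185 [0.20015905 3.00348259 8.14921004]
[{'xy': [420.5, 189.4], 'score': 0.46}]
[]
0.5 [375.2598507  193.79285774]
0.9 [410.88305673 192.17610743]
1.3 [457.9218007 192.8445219]
1.77 [512.06997095 196.71182452]
```

Emit:
arm_command:
  dp:
    - [11, 0, 9]
    - [21, 0, 19]
    - [30, 0, 30]
    - [38, 0, 41]
    - [46, 0, 53]
    - [52, 0, 65]
    - [57, 0, 78]
    - [61, 0, 92]
    - [64, 0, 105]
    - [66, 0, 117]
  dr:
    - [0, 0, 0]
    - [0, 0, 0]
    - [0, 0, 0]
    - [0, 0, 0]
    - [0, 0, 0]
    - [0, 0, 0]
    - [0, 0, 0]
    - [0, 0, 0]
    - [0, 0, 0]
    - [0, 0, 0]
  grip: [1, 1, 1, 1, 1, 1, 1, 1, 1, 1]
  grip_force: 8

```text
clock: 49.45
tcp_pos: [0.5604, -0.2492, 0.0632]
tool_rot: [[0.097, 0.995, 0.003], [0.995, -0.097, 0.0], [0.0, 0.003, -1.0]]
contact_force: [7.7, 7.8, 2.1]
grip_width: 0.0141
gripper_force: 8.0
```

Emit:
arm_command:
  dp:
    - [0, 0, 0]
    - [0, 0, 0]
    - [0, 0, 0]
    - [0, 0, -25]
    - [0, 0, -50]
    - [0, 0, -50]
    - [0, 0, -50]
    - [0, 0, -50]
    - [0, 0, -50]
    - [0, 0, -50]
  dr:
    - [0, 0, 0]
    - [0, 0, 0]
    - [0, 0, 0]
    - [0, 0, 0]
    - [0, 0, 0]
    - [0, 0, 0]
    - [0, 0, 0]
    - [0, 0, 0]
    - [0, 0, 0]
    - [0, 0, 0]
  grip: [0.6, 0.6, 0.6, 0.6, 0.6, 1, 1, 1, 1, 1]

```text
clock: 50.45
tcp_pos: [0.5583, -0.2499, 0.1125]
tool_rot: [[0.097, 0.995, -0.001], [0.995, -0.097, 0.001], [0.0, -0.001, -1.0]]
contact_force: [0.4, 0.8, 0.3]
grip_width: 0.0011
gripper_force: 0.0
```

Emit:
arm_command:
  dp:
    - [0, 0, 0]
    - [0, 0, 10]
    - [0, 0, 20]
    - [0, 0, 28]
    - [0, 0, 34]
    - [0, 0, 40]
    - [0, 0, 44]
    - [0, 0, 47]
    - [0, 0, 50]
    - [0, 0, 50]
  dr:
    - [0, 0, 0]
    - [0, 0, 0]
    - [0, 0, 0]
    - [0, 0, 0]
    - [0, 0, 0]
    - [0, 0, 0]
    - [0, 0, 0]
    - [0, 0, 0]
    - [0, 0, 0]
    - [0, 0, 0]
  grip: [1, 1, 1, 1, 1, 1, 1, 1, 1, 1]

```text
clock: 51.45
tcp_pos: [0.5589, -0.2501, 0.0633]
tool_rot: [[0.097, 0.995, 0.0], [0.995, -0.097, -0.0], [0.0, 0.0, -1.0]]
contact_force: [0.3, 0.0, -0.7]
grip_width: 0.0006
gripper_force: 0.0
```

Emit:
arm_command:
  dp:
    - [0, 0, 0.5]
    - [0, 0, 1]
    - [0, 0, 1.5]
    - [0, 0, 2]
    - [0, 0, 2.5]
    - [0, 0, 3]
    - [0, 0, 3]
    - [0, 0, 3]
    - [0, 0, 3]
    - [0, 0, 3]
  dr:
    - [0, 0, 0]
    - [0, 0, 0]
    - [0, 0, 0]
    - [0, 0, 0]
    - [0, 0, 0]
    - [0, 0, 0]
    - [0, 0, 0]
    - [0, 0, 0]
    - [0, 0, 0]
    - [0, 0, 0]
  grip: [1, 1, 1, 1, 1, 1, 1, 1, 1, 1]

```text
clock: 52.45
tcp_pos: [0.5592, -0.2502, 0.0624]
tool_rot: [[0.097, 0.995, 0.0], [0.995, -0.097, -0.0], [-0.0, 0.0, -1.0]]
contact_force: [-11.5, 6.1, 34.0]
grip_width: 0.001
gripper_force: 16.9
```

Emit:
arm_command:
  dp:
    - [0, 0, -30]
    - [0, 0, -70]
    - [0, 0, -110]
    - [0, 0, -150]
    - [0, 0, -190]
    - [-40, 0, -200]
    - [-90, 0, -200]
    - [-140, 0, -200]
    - [-190, 0, -200]
    - [-230, 0, -200]
  dr:
    - [0, 0, 0]
    - [0, 0, 0]
    - [0, 0, 0]
    - [0, 0, 0]
    - [0, 0, 0]
    - [0, 0, 0]
    - [0, 0, 0]
    - [0, 0, 0]
    - [0, 0, 0]
    - [0, 0, 0]
  grip: [1, 1, 1, 1, 1, 1, 1, 1, 1, 1]

```text
clock: 53.45
tcp_pos: [0.5358, -0.4816, 0.2603]
tool_rot: [[0.098, 0.995, 0.0], [0.995, -0.098, -0.0], [-0.0, 0.0, -1.0]]
contact_force: [1.3, 0.4, 0.1]
grip_width: 0.0005
gripper_force: 0.0
```

```bash
python3 - <<'E'
from h import *
np.set_printoptions(precision=4,suppress=True)
o=get_obs();print(o["tcp_pos"],o["contact_force"])
P=camera("top")
for n in("rake","rake_tip","mat","bar_tip","magnet","clip","eraser","stick"):
  print(n,[(d["xy"],d["score"],at(P,d["xy"],.06 if n=="bar_tip" else .004)) for d in mark_of(n,P)[:1]])
c=np.array([.541+.097*.205,-.415+.995*.205,.06]);print(proj(P,c))
W=camera("wrist")
for n in("bar_tip","bar_hinge","magnet","clip","eraser","stick"):
  print(n,[(d["xy"],d["score"],at(W,d["xy"],.06 if n[:3]=="bar" else .005)) for d in mark_of(n,W)[:1]])
a=cv2.resize(P["color"][165:285,220:410,::-1],None,fx=2.1,fy=2.1,interpolation=cv2.INTER_CUBIC);b=cv2.resize(W["color"][:252,100:500,::-1],(400,252));cv2.imwrite("pics/fin.png",np.hstack([a[:252,:399],b]))
E
```

```text
[ 0.5358 -0.4816  0.2603] [1.284  0.3957 0.1018]
rake [([329.6, 256.1], 0.97, array([ 0.4248, -0.1581,  0.004 ]))]
rake_tip [([228.0, 259.2], 0.68, array([0.422 , 0.0897, 0.004 ]))]
mat [([294.8, 258.9], 0.67, array([ 0.4196, -0.0731,  0.004 ]))]
bar_tip [([354.6, 193.3], 0.97, array([ 0.5714, -0.2132,  0.06  ]))]
magnet [([183.0, 310.7], 0.47, array([0.3014, 0.1988, 0.004 ]))]
clip [([179.9, 198.0], 0.63, array([0.5742, 0.2072, 0.004 ]))]
eraser [([382.8, 200.4], 0.46, array([ 0.5588, -0.2935,  0.004 ]))]
stick [([365.9, 200.0], 0.64, array([ 0.5606, -0.2519,  0.004 ]))]
[353.8158 197.8137]
bar_tip [([283.1, 84.6], 0.58, array([ 0.5496, -0.3642,  0.06  ]))]
bar_hinge [([280.0, 134.3], 0.76, array([ 0.5409, -0.4175,  0.06  ]))]
magnet [([285.2, 83.9], 0.54, array([ 0.5529, -0.3583,  0.005 ]))]
clip [([281.6, 56.0], 0.65, array([ 0.5515, -0.3253,  0.005 ]))]
eraser [([281.5, 25.1], 0.5, array([ 0.5548, -0.2906,  0.005 ]))]
stick []
```

View pics/fin.png

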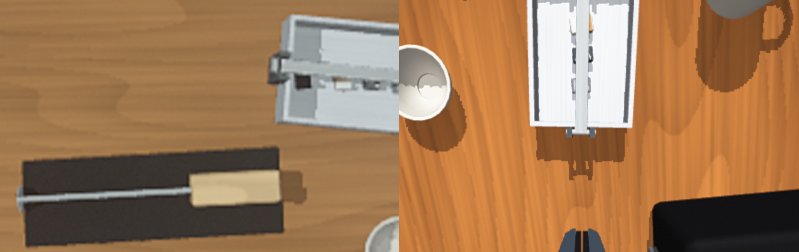

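The picture shows the bar in its catch, all four pieces in the tray, and the rake standing on the mat.

```bash
python3 -c "
from workcell import *
print(job_done())"
```

```text
the job is handed in; nothing more can be done
None
```

The job is handed in, though `job_done` returned no verdict: the four pieces present (magnet, clip, eraser and stick; no sharpener seen) were raked out and put in the tray, the rake is back standing on the mat, and the bar is pressed down to its stop in the catch.

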